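# Clip the sample plate into the step jig and ratchet it to the red rider

### The arm

A 7-joint arm with a two-finger parallel gripper is mounted at the origin on a cart in front of the work surface, level with it; the furniture and walls round the work are solid. World frame = base frame: x ahead of the robot, y to its left, z up, the work surface at z = 0. Lengths are in m, angles in rad, forces in N, time in s.
With the tool pointing down it reaches from about 0.4 to 0.875 m from the base axis. Payload 4.4 kg.
Tool frame: the origin (TCP) lies at the very end of the fingers, on their centre line; the grasp point (between the pads) lies manip.grip_depth behind it (manip.grip_depth is the distance from the TCP to the grasp point, in m); x points along the fingers, y is the direction in which the jaws open and shut, and the axes are right-handed (so a half turn about x gives the same grasp; the last joint's range is limited). The gripper opens to 85 mm and grips with 20 to 120 N. Pads are 22 mm wide; open, the fingers measure 114 mm over their backs; the gripper's body (76 mm by 85 mm) begins 54 mm behind the grasp point. The pads swing forward as they close: fully open they stand 13 mm farther back than shut.
Start: joints at [-1.269, 0.628, 0.038, 1.517, -0.027, 0.996, -0.02], TCP at [0.234, 0.607, 0.196] pointing down, gripper open.
Joint ranges: [-3.06, 3.06], [-0.37, 2.12], [-1.25, 1.32], [0.18, 2.47], [-1.1, 4.24], [0.23, 1.98], [-2.94, 2.94]. Speed limits (rad/s): [2.57, 2.57, 3.14, 3.14, 3.14, 3.14, 3.14].

### API

Orientations are given as a 3x3 rotation matrix whose columns are the frame's x, y, z axes.
In Python, from station import manip gives the robot as it stands.
- The arm moves only by the shell command python3 -m handwheel 'ROWS' [FORCE]. ROWS is JSON, a list of rows, each an object of numbers: "claw": the gripper's target within -1 to 1 (fully open at 1, half-way at 0, shut at -1); "tx", "ty", "tz": the shift along the tool's x, y, z in mm; "ax", "ay", "az": the turn, a rotation vector about the tool's x, y, z in rad. A call has 1 to 10 rows; each row shifts and turns the pose as measured when the row begins, along the tool's axes as they then stand; what a row does not reach is not made up. A row lasts 1/10 s, in which the tool goes at most 50 mm and 8.59 degrees, less where a joint would pass 70% of its speed; a pose out of reach is approached as far as the arm can. A call is refused whole if a number of a shift passes 50 or a number of a turn 0.15, either way. A call with a gripper value outside its range is refused whole. The fingers move at their own pace and stop on an object; FORCE is the grip in N (left out, the last holds). Time passes only in rows, so rows that do not move let the fingers close. It gives the time, the measured TCP pose, the force and the opening at its end, in the units of the state.
- manip.sense(): the state, without advancing time (a new reading comes with each control period).
- manip.read_camera(name): name is "scene" or "side" or "wrist"; returns a dict with "img" (420x560x3 uint8, red, green, blue), "z_map" (420x560 float32, m along the optical axis (not along the pixel's ray), 0 where there is no reading), "fx", "fy", "cx", "cy" (pixels), "R" (3x3) and "t" (3): a world point X has camera coordinates R X + t. Camera axes: x right, y down, z forward; pixel columns grow to the right and rows downward; lengths in m; the calibration is good to about 2 mm. A picture is of the moment at which its call begins.
- manip.finish_job(): hands the job in, once; it reports no verdict.
The state is a dict: "clock": time; "joint_pos": joint angles; "dq": joint speeds; "tau": joint torques, N m; "ee_pos": TCP position; "tcp_rot": TCP orientation; "contact_force": force on the tool from outside, world axes, zero at the start; "ft_torque": the same for the moment, N m; "opening": opening from 0.0 (shut) to 1.0 (fully open).
Only numpy, scipy, OpenCV 4.12 (cv2) and the standard library are available. Lean on these libraries where they do the work, as an engineer would, in place of code of your own. Each camera call takes 0.05 s, during which the arm holds its last target.

### The job

Push the bronze sample plate down between the spring clips of the step jig's carriage until both ears snap in and it sits flat. Then pump the jig's sprung lever with full strokes, down to the stop and all the way back up each time, one scale line per stroke, just as many as it takes to bring the carriage's yellow pointer level with the red rider. Move the carriage with the lever only, do not ram the lever hard against its stop, and leave the tools and pots lying around where they are.

Things in the scene. Friction and masses are not known exactly. Their poses are not given: they have to be found in the camera images.
- jig: Step jig, fixed: grey base 140 x 250 x 8 mm on the bench, carrying a carriage on two rods. Origin on the bench, under the carriage's line 0; x across the jig (away from the robot), y along the carriage's travel (to the robot's left), z up; the base spans y -130 to +120 mm.
- seat (a point): Centre of the carriage's flat seat, 26 mm above the bench, moving with the carriage; axes as the jig's. The plate's underside belongs here, long axis along x. At each x end an open-topped slot (x 30 to 41 mm either side, 18 mm wide along y) takes an ear, between dark cheeks with flared tops 17 mm above the seat. About 6 N of friction hold the carriage.
- slot (a point): Middle of the robot-side slot, at the height of its spring clips, 10 mm above the seat. Two copper clips in each slot narrow it to about 11.5 mm; the 14 mm wide ears push them apart (5 to 15 N down for all four, more than the plate's weight), and they snap shut above the ears when the plate is home on the seat.
- plate: Loose bronze plate, 56 x 40 x 6 mm, with a 14 mm wide, 6 mm thick ear standing out 10 mm from each short end (76 mm along x over the ears), and a brass grip block on top, 26 mm along x, 12 mm along y, from 6 to 30 mm above the underside. About 150 g. Origin at the centre of the underside, x along the ears, z up. Both ends alike. It lies flat on the bench.
- paddle (a point): Centre of the top of the lever's black ribbed paddle (40 mm along x, 36 mm along y) at the jig's -y end, about 87 mm above the bench at rest. It goes down 42 to 61 mm to a firm stop. The springs take about 5 N at rest and 10 to 14 N just before the stop and lift the lever when let go. It leans 0.2 rad up at rest, 0.25 to 0.45 rad down at the stop.
- pivot (a point): The lever's pivot, on the jig at y = -85 mm, 62 mm above the bench; the paddle swings on a 95 mm arc about the x axis here. Two grey cheeks, 40 mm apart over all, 30 mm along y, stand 72 mm high round it.
- lever (a joint): Lever angle in rad: 0 at rest, grows as the paddle is pressed. Free play in the linkage differs each time, so the firm stop, where a stroke is full, comes somewhere between 0.44 and 0.66: press until it is felt (over 50 N on the paddle is ramming). A stroke stopped short leaves the carriage short of the line. The lever is back up below 0.03; only then does the pawl take the next tooth.
- carriage (a joint): Travel of the carriage along the jig's +y, in m; starts at 0 to 3 mm. Each full stroke brings it to the next multiple of 12 mm; the lever cannot bring it back.
- pointer (a point): Lower tip of the yellow pointer on the carriage's front (-x) side, over the white scale lines 0 to 5, which lie every 12 mm along the jig's front edge, line 0 at the jig's y = 0. It moves with the carriage.
- red_rider: Red tab, 8 x 7 mm and 22 mm tall, fixed on the front edge of the jig at scale line 3, 4 or 5; origin at the centre of its underside, 8 mm above the bench, axes as the jig's. The white and the blue tab mark other lines and do not matter.
- tape_roll: Roll of masking tape lying flat, 91 mm across, 24 mm high; bystander. Origin under its centre.
- pliers: Pliers with red handles, 57 x 176 x 14 mm, lying; bystander. Origin under the centre.
- dip_pan: Small steel pan, 66 mm across, 50 mm high; bystander. Origin under its centre.
- sample_tile_b: Green sample tile, 45 x 60 x 8 mm, lying; bystander. Origin under its centre.
There are look-alikes about, which are no part of the job. Of the things like the plate, leave any that is turquoise; of the rest the smaller one is meant.

How it is judged:
On the way, in this order (a step that is already met when the one before it is completed fails the run):
1. the plate is clipped in, flat on the carriage, before the carriage is advanced (z of plate in the frame of seat between -0.002 and 0.0015 m and horizontal distance between plate and seat below 0.005 m and angle between the z axis of plate and the z axis of seat, either way round below 0.05 rad and value of joint carriage below 0.008 m), for 0.2 s.
2. stroke 1: the lever is down to its stop, so that the carriage has advanced to line 1 (value of joint lever above 0.3 rad and value of joint carriage above 0.0105 m), for 0.02 s.
3. the lever is back up after stroke 1 (value of joint lever below 0.03 rad), for 0.05 s.
4. stroke 2: the lever is down to its stop, so that the carriage has advanced to line 2 (value of joint lever above 0.3 rad and value of joint carriage above 0.0225 m), for 0.02 s.
5. the lever is back up after stroke 2 (value of joint lever below 0.03 rad), for 0.05 s.
6. stroke 3: the lever is down to its stop, so that the carriage has advanced to line 3 (value of joint lever above 0.3 rad and value of joint carriage above 0.0345 m), for 0.02 s.
7. the lever is back up after stroke 3 (value of joint lever below 0.03 rad), for 0.05 s.
At the end, for the whole second after the job is handed in: The plate sits flat in the carriage's clips (underside within 1.5 mm of the seat, within 5 mm of its centre, level to 0.05 rad), the pointer is level with the red rider to 1.8 mm along the scale, and the lever is back up (below 0.03 rad) (z of plate in the frame of seat between -0.002 and 0.0015 m and horizontal distance between plate and seat below 0.005 m and angle between the z axis of plate and the z axis of seat, either way round below 0.05 rad and y of pointer in the frame of red_rider between -0.0018 and 0.0018 m and value of joint lever below 0.03 rad and linear speed of plate below 0.01 m/s); the robot touches nothing.
It fails at once if a bystander is moved by more than 25 mm (distance of any of tape_roll, pliers, dip_pan, sample_tile_b from where it was at the start of the episode above 0.025 m).
It fails at once if the lever is pressed with more than 50 N (contact force between the fingers and lever above 50 N).
It fails at once if the carriage is pushed along (past 9 mm) while the lever is up, instead of with the lever (value of joint carriage above 0.009 m and velocity of joint carriage above 0.01 m/s and value of joint lever below 0.04 rad).
It also fails if it takes over 67 s, if anything falls off the work surface, if the arm or the gripper's body presses on something with over 40 N, if the wrist force passes 120 N, or if a joint passes its speed limit or range.

## Working session

There is one attempt and no reset: what is moved stays moved. The work goes in short steps, Python scripts to look and compute and a shell command to move; the robot and the scene stay as the last step left them, time stands still between calls to the robot, and variables do not carry over. Pictures are saved under pics/ and viewed, and the job is handed in when it is done.

```bash
ls; mkdir -p pics; cat > h.py <<'E'
import numpy as np, cv2
from station import manip
np.set_printoptions(precision=4,suppress=True)
def snap(name,fn):
    c=manip.read_camera(name); cv2.imwrite('pics/'+fn+'.png',c['img'][:,:,::-1]); np.save('pics/'+fn+'.npy',c,allow_pickle=True); return c
def load(fn): return np.load('pics/'+fn+'.npy',allow_pickle=True).item()
def px(c,u,v,z=None):
    # world point via depth
    d=c['z_map'][int(v),int(u)] if z is None else z
    p=np.array([(u-c['cx'])/c['fx'],(v-c['cy'])/c['fy'],1])*d
    return c['R'].T@(p-c['t'])
def onz(c,u,v,h):
    o=-c['R'].T@c['t']; r=c['R'].T@np.array([(u-c['cx'])/c['fx'],(v-c['cy'])/c['fy'],1])
    return o+r*(h-o[2])/r[2]
def proj(c,X):
    q=c['R']@np.array(X)+c['t']; return np.array([c['fx']*q[0]/q[2]+c['cx'],c['fy']*q[1]/q[2]+c['cy']])
def crop(fn,u0,v0,u1,v1,k,out):
    im=cv2.imread('pics/'+fn+'.png')[v0:v1,u0:u1]; cv2.imwrite('pics/'+out+'.png',cv2.resize(im,None,fx=k,fy=k,interpolation=cv2.INTER_CUBIC))
def st():
    s=manip.sense(); print(s['clock'],s['ee_pos'],s['contact_force'],s['opening']); print(s['tcp_rot'])
E
python3 - <<'E'
from h import *
for n in ['scene','side','wrist']:
    c=snap(n,n+'0'); print(n,c['fx'],-c['R'].T@c['t'],c['R'])
st(); print(manip.grip_depth)
E
```

```text
pics
scene 530.1568337674546 [-0.0212 -0.5477  0.997 ] [[ 0.6171 -0.7867 -0.0147]
 [-0.5915 -0.4515 -0.668 ]
 [ 0.5189  0.4209 -0.744 ]]
side 525.9712272151588 [ 1.88   -0.0666  1.0076] [[ 0.0569  0.9981 -0.0233]
 [ 0.5874 -0.0524 -0.8076]
 [-0.8073  0.0323 -0.5892]]
wrist 312.06236130409314 [0.1551 0.6371 0.3739] [[ 0.3591  0.9333 -0.0013]
 [ 0.8815 -0.3387  0.3289]
 [ 0.3065 -0.1192 -0.9444]]
0.15 [0.2335 0.6061 0.1952] [-0.0742 -0.369   0.3145] 1.0011463087594268
[[-0.0005  0.3595  0.9331]
 [-0.0013  0.9331 -0.3595]
 [-1.     -0.0014 -0.    ]]
0.0187
```

View pics/scene0.png

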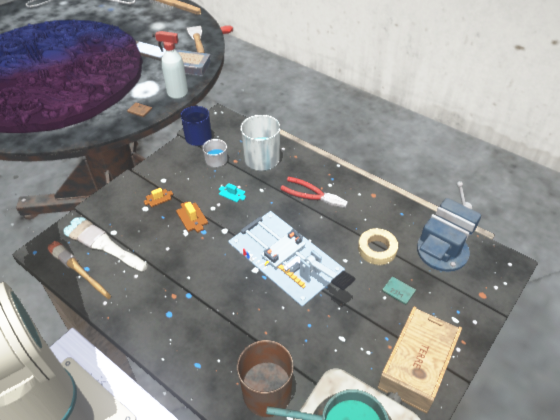

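View pics/side0.png

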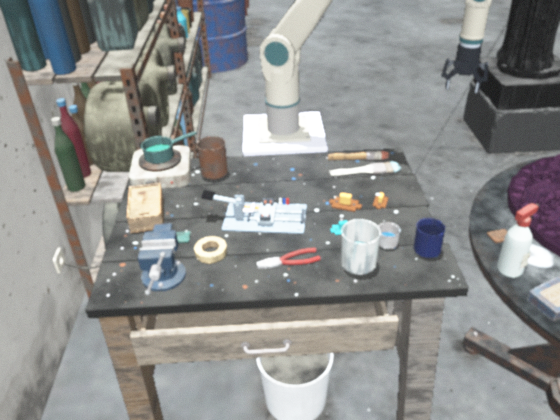

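View pics/wrist0.png

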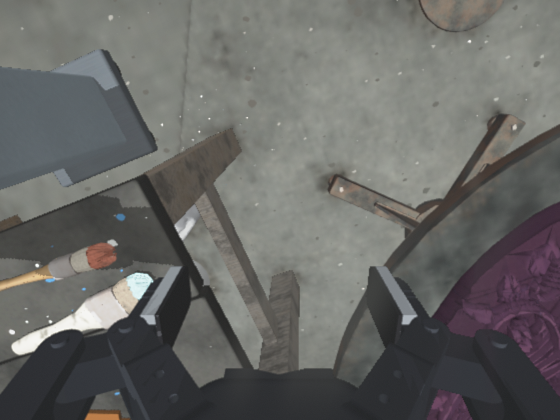

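```bash
python3 - <<'E'
from h import *
crop('scene0',135,170,255,240,6,'c1'); crop('scene0',220,200,360,310,5,'c2'); crop('side0',195,180,400,240,4,'c3')
E
```

```text
(no output)
```

View pics/c1.png

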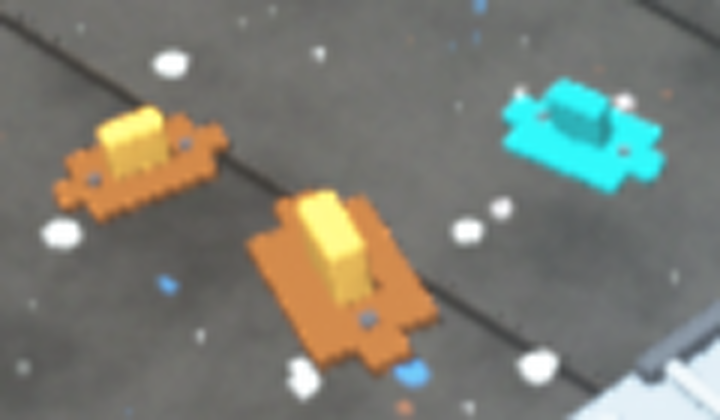

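View pics/c2.png

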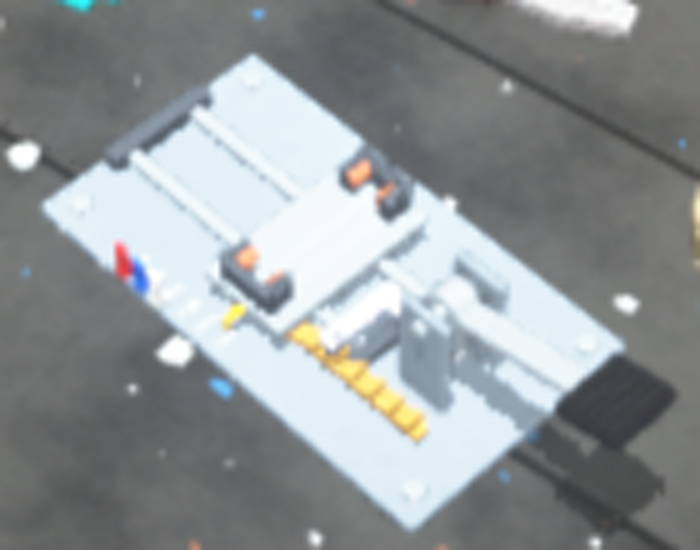

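View pics/c3.png

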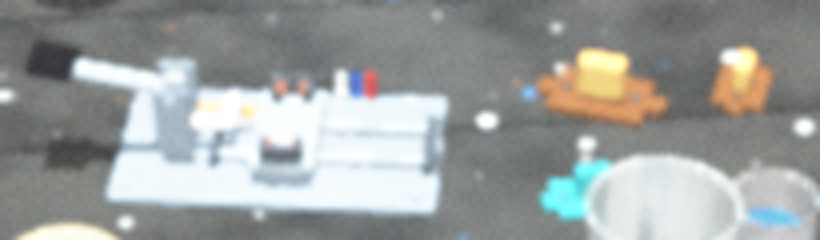

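Candidates: the turquoise piece at scene (232,192), which is to be left; the bronze pieces at (158,197) and (191,214). The crop shows the (158,197) piece as clearly the smaller one. I'll check its size in metres and get first poses.

```bash
python3 - <<'E'
from h import *
c=load('scene0'); s=load('side0')
f=lambda x,y:(135+x/6,170+y/6)
P=[onz(c,*f(*p),.006) for p in [(58,195),(225,137)]]; print('small ears',P, np.linalg.norm(P[0]-P[1]), np.arctan2(*(P[1]-P[0])[[1,0]]))
B=[onz(c,*f(*p),.006) for p in [(390,362),(285,200)]]; print('big',B,np.linalg.norm(B[0]-B[1]))
g=lambda x,y:(220+x/5,200+y/5)
for p in [(252,55),(42,207),(412,530),(622,345)]: print('base',onz(c,*g(*p),.008), px(c,*g(*p)))
for p in [(120,247),(230,318)]: print('rider/pointer',px(c,*g(*p)))
print('paddle',px(c,*g(620,395)))
k=lambda x,y:(195+x/4,180+y/4)
for p in [(447,95),(440,212),(107,200),(130,92)]: print('sbase',onz(s,*k(*p),.008))
print('s small',px(s,*k(742,92)),px(s,*k(745,60)))
print('s paddle',px(s,*k(52,55)), 's rider', px(s,*k(370,75)))
E
```

```text
small ears [array([0.4862, 0.3008, 0.006 ]), array([0.5538, 0.2687, 0.006 ])] 0.07487448023670361 -0.44372640245394973
big [array([0.5051, 0.1235, 0.006 ]), array([0.5431, 0.2214, 0.006 ])] 0.10505348426904253
base [0.6574 0.0253 0.008 ] [0.6555 0.0237 0.0107]
base [0.5203 0.0442 0.008 ] [0.5204 0.0443 0.0078]
base [ 0.4841 -0.2015  0.008 ] [ 0.4858 -0.2003  0.0048]
base [ 0.621  -0.2195  0.008 ] [ 0.6241 -0.2179  0.0033]
rider/pointer [ 0.5117 -0.014   0.0314]
rider/pointer [ 0.5185 -0.0731  0.0182]
paddle [ 0.5482 -0.2589  0.0868]
sbase [0.5208 0.0516 0.008 ]
sbase [0.6676 0.0335 0.008 ]
sbase [ 0.6319 -0.2162  0.008 ]
sbase [ 0.494  -0.2035  0.008 ]
s small [0.5421 0.2859 0.0113] [0.5204 0.2914 0.0269]
s paddle [ 0.543  -0.2551  0.0822] s rider [ 0.5135 -0.0095  0.0264]
```

```bash
python3 -m handwheel '[{"tx":0,"ty":-20,"tz":38,"claw":1},{"ty":-20,"tz":38},{"ty":-20,"tz":38},{"ty":-20,"tz":38},{"ty":-20,"tz":38},{"ty":-20,"tz":38},{"ty":-20,"tz":38},{"ty":-20,"tz":38},{"ty":-20,"tz":38,"ax":0.076},{"ty":0}]' 40
python3 - <<'E'
from h import *
st(); snap('wrist','w1')
E
```

```text
0.15 [0.2335 0.6061 0.1952] [-0.0742 -0.369   0.3145] 1.0011463087594268
[[-0.0005  0.3595  0.9331]
 [-0.0013  0.9331 -0.3595]
 [-1.     -0.0014 -0.    ]]invalid input
```

```bash
python3 -m handwheel '[{"claw":1,"tx":0,"ty":-20,"tz":38,"ax":0,"ay":0,"az":0},{"claw":1,"tx":0,"ty":-20,"tz":38,"ax":0,"ay":0,"az":0},{"claw":1,"tx":0,"ty":-20,"tz":38,"ax":0,"ay":0,"az":0},{"claw":1,"tx":0,"ty":-20,"tz":38,"ax":0,"ay":0,"az":0},{"claw":1,"tx":0,"ty":-20,"tz":38,"ax":0,"ay":0,"az":0},{"claw":1,"tx":0,"ty":-20,"tz":38,"ax":0,"ay":0,"az":0},{"claw":1,"tx":0,"ty":-20,"tz":38,"ax":0,"ay":0,"az":0},{"claw":1,"tx":0,"ty":-20,"tz":38,"ax":0.076,"ay":0,"az":0},{"claw":1,"tx":0,"ty":0,"tz":0,"ax":0,"ay":0,"az":0}]' 40; echo
python3 - <<'E'
from h import *
st(); snap('wrist','w1')
E
```

```text
clock: 1.1
ee_pos: [0.4661, 0.3397, 0.192]
tcp_rot: [[-0.002, 0.427, 0.904], [-0.002, 0.904, -0.427], [-1.0, -0.003, -0.001]]
contact_force: [0.8, -0.3, -0.3]
opening: 0.999

1.1 [0.4661 0.3397 0.192 ] [ 0.7634 -0.3284 -0.288 ] 0.9986871878555015
[[-0.0023  0.4266  0.9044]
 [-0.002   0.9044 -0.4266]
 [-1.     -0.0028 -0.0012]]
```

View pics/w1.png

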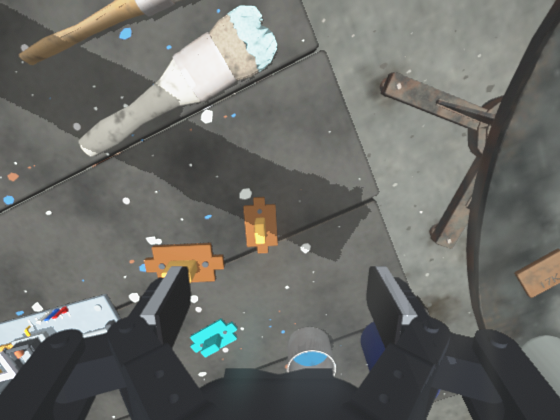

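```bash
python3 - <<'E'
from h import *
crop('w1',230,185,295,265,9,'c4')
E
```

```text
(no output)
```

View pics/c4.png

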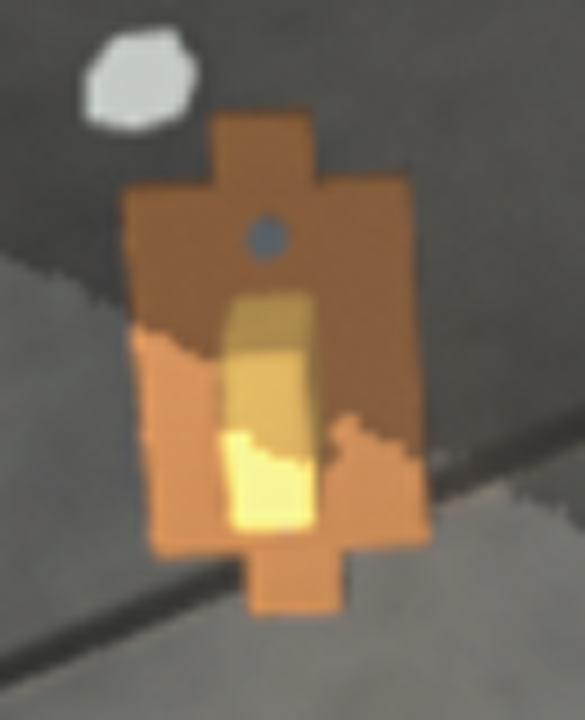

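```bash
python3 - <<'E'
from h import *
c=load('w1'); f=lambda x,y:(230+x/9,185+y/9)
Q=[onz(c,*f(*p),.006)[:2] for p in [(123,186),(411,177),(430,540),(155,557)]]
Q=np.array(Q);print(Q, 'ctr',Q.mean(0),'w',np.linalg.norm(Q[0]-Q[1]),np.linalg.norm(Q[2]-Q[3]),'l',np.linalg.norm(Q[0]-Q[3]),np.linalg.norm(Q[1]-Q[2]))
e=[onz(c,*f(*p),.006)[:2] for p in [(262,114),(295,612)]]; d=e[1]-e[0]; print('ears',np.mean(e,0),np.linalg.norm(d),np.arctan2(d[1],d[0]))
w=Q[1]-Q[0];print('w ang',np.arctan2(w[1],w[0]))
print('block top', onz(c,*f(265,440),.03), px(c,*f(265,440)))
print('plate top z',[px(c,*f(*p))[2] for p in [(170,450),(370,300),(190,250)]])
print(c['R']@np.array(manip.sense()['ee_pos'])+c['t'])
E
```

```text
[[0.4887 0.2819]
 [0.5044 0.3184]
 [0.5557 0.2972]
 [0.5412 0.26  ]] ctr [0.5225 0.2894] w 0.039734014150589435 0.039836561140202086 l 0.05692197240735335 0.05550062968176961
ears [0.5227 0.2892] 0.07626059330874344 -0.3972669206952395
w ang 1.1644951491127793
block top [0.5221 0.2888 0.03  ] [0.5215 0.2892 0.0316]
plate top z [np.float64(0.006673428392300946), np.float64(0.008731334547979246), np.float64(0.007756521047191526)]
[0.0011 0.0173 0.1956]
```

```bash
python3 -m handwheel '[{"claw":-0.2,"tx":10,"ty":-7,"tz":24,"ax":-0.04,"ay":0,"az":0},{"claw":-0.2,"tx":30,"ty":-7,"tz":24,"ax":0,"ay":0,"az":0},{"claw":-0.2,"tx":30,"ty":-7,"tz":24,"ax":0,"ay":0,"az":0},{"claw":-0.2,"tx":10,"ty":0,"tz":0,"ax":0,"ay":0,"az":0},{"claw":-0.2,"tx":0,"ty":0,"tz":0,"ax":0,"ay":0,"az":0}]' 40; echo
python3 - <<'E'
from h import *
st(); snap('wrist','w2'); crop('w2',150,180,430,420,2,'w2c')
E
```

```text
clock: 1.65
ee_pos: [0.519, 0.3024, 0.1096]
tcp_rot: [[-0.006, 0.374, 0.927], [0.007, 0.927, -0.374], [-1.0, 0.005, -0.008]]
contact_force: [-0.3, 0.0, -0.1]
opening: 0.398

1.65 [0.519  0.3024 0.1096] [-0.3071  0.0025 -0.108 ] 0.39815688008243255
[[-0.0057  0.3741  0.9274]
 [ 0.0073  0.9274 -0.374 ]
 [-1.      0.0047 -0.008 ]]
```

View pics/w2.png

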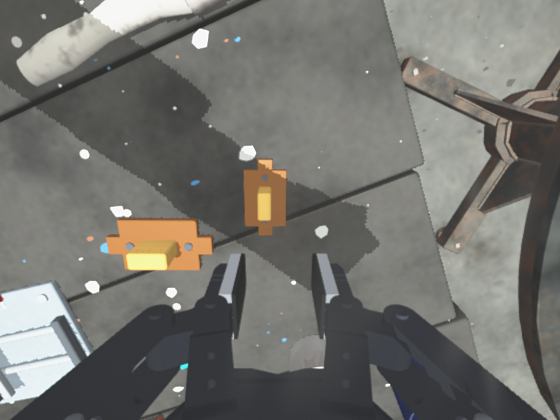

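```bash
python3 - <<'E'
from h import *
crop('w2',230,150,300,240,8,'c5')
E
```

```text
(no output)
```

View pics/c5.png

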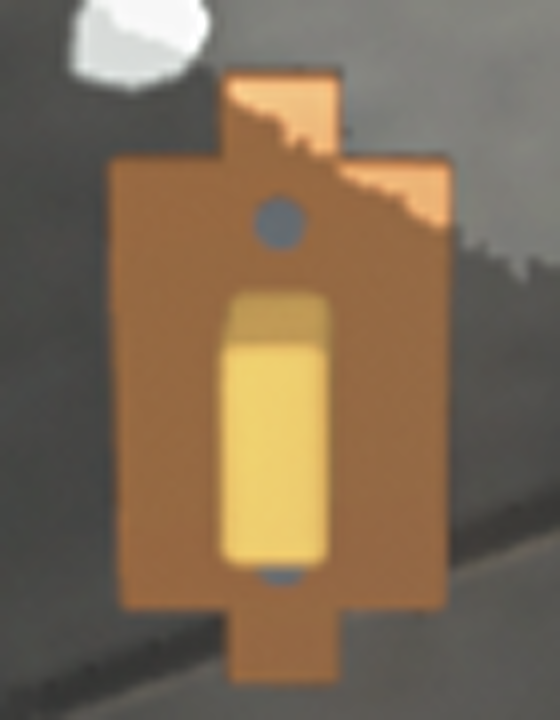

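```bash
cat >> h.py <<'E'
def tri(*obs):
    A=[];b=[]
    for c,u,v in obs:
        o=-c['R'].T@c['t']; r=c['R'].T@np.array([(u-c['cx'])/c['fx'],(v-c['cy'])/c['fy'],1]); r/=np.linalg.norm(r)
        M=np.eye(3)-np.outer(r,r); A.append(M); b.append(M@o)
    return np.linalg.lstsq(np.vstack(A),np.hstack(b),rcond=None)[0]
E
python3 - <<'E'
from h import *
c=load('w1'); d=load('w2')
f=lambda x,y:(230+x/9,185+y/9); g=lambda x,y:(230+x/8,150+y/8)
print('block',tri((c,*f(271,440)),(d,*g(275,455))))
print('ears',tri((c,*f(262,114)),(d,*g(281,73))),tri((c,*f(295,612)),(d,*g(285,683))))
e=[onz(d,*g(*p),.006)[:2] for p in [(281,73),(285,683)]];w=e[1]-e[0];print(np.mean(e,0),np.linalg.norm(w),np.arctan2(w[1],w[0]))
Q=np.array([onz(d,*g(*p),.006)[:2] for p in [(108,158),(452,160),(446,608),(122,608)]]);print(Q.mean(0),[np.arctan2(*(a)[::-1]) for a in (Q[1]-Q[0],Q[2]-Q[3],Q[3]-Q[0],Q[2]-Q[1])])
s=manip.sense();R=s['tcp_rot'];
for z in(.05,.009): print(np.array(R).T@(np.array([.522,.289,z])-s['ee_pos'])*1000)
print(np.arctan2(R[1][1],R[0][1]))
E
```

```text
block [0.5226 0.2891 0.029 ]
ears [0.4874 0.3037 0.0058] [0.5566 0.2752 0.0087]
[0.5224 0.2891] 0.07618138238603461 -0.38982245505477114
[0.5224 0.289 ] [np.float64(1.180899989746886), np.float64(1.1858082526249913), np.float64(-0.3880480901382339), np.float64(-0.38747448157477826)]
[ 60.1747 -11.6427   7.7075]
[101.1732 -11.8506   7.9898]
1.1875015420317012
```

```bash
python3 -m handwheel '[{"claw":-0.2,"tx":15,"ty":-6,"tz":4,"ax":0,"ay":0,"az":0},{"claw":-0.2,"tx":25,"ty":-6,"tz":4,"ax":0,"ay":0,"az":0},{"claw":-0.2,"tx":25,"ty":0,"tz":0,"ax":0,"ay":0,"az":0},{"claw":-0.2,"tx":15,"ty":0,"tz":0,"ax":0,"ay":0,"az":0},{"claw":-0.2,"tx":0,"ty":0,"tz":0,"ax":0,"ay":0,"az":0}]' 40; echo
python3 - <<'E'
from h import *
s=manip.sense();R=np.array(s['tcp_rot']);st()
print(R.T@(np.array([.5225,.289,.009])-s['ee_pos'])*1000)
E
```

```text
clock: 2.2
ee_pos: [0.5212, 0.3002, 0.0347]
tcp_rot: [[0.003, 0.362, 0.932], [0.018, 0.932, -0.362], [-1.0, 0.018, -0.004]]
contact_force: [-0.7, -0.1, -0.6]
opening: 0.402

2.2 [0.5212 0.3002 0.0347] [-0.7121 -0.0719 -0.5958] 0.4018988392822796
[[ 0.0027  0.3624  0.932 ]
 [ 0.0177  0.9318 -0.3624]
 [-0.9998  0.0175 -0.0039]]
[ 25.5161 -10.3966   5.3485]
```

```bash
cat >> h.py <<'E'
from scipy.spatial.transform import Rotation as Ro
def delta(p,yaw):  # target tcp pos, tool-y yaw, pointing down
    s=manip.sense();R=np.array(s['tcp_rot'])
    T=np.array([[0,np.cos(yaw),np.sin(yaw)],[0,np.sin(yaw),-np.cos(yaw)],[-1,0,0]])
    print('t',s['clock'],'pos',s['ee_pos'],'F',s['contact_force'],'op',s['opening'])
    print('tx ty tz',R.T@(np.array(p)-s['ee_pos'])*1000,'rot',Ro.from_matrix(R.T@T).as_rotvec())
E
python3 -m handwheel '[{"claw":-0.2,"tx":0,"ty":-11,"tz":5,"ax":0,"ay":0,"az":-0.02},{"claw":-0.2,"tx":0,"ty":0,"tz":0,"ax":0,"ay":0,"az":0}]' 40; echo
python3 -c "
from h import *
delta([.5225,.289,.009],1.183)"
```

```text
clock: 2.4
ee_pos: [0.522, 0.29, 0.0369]
tcp_rot: [[-0.003, 0.359, 0.933], [-0.0, 0.933, -0.359], [-1.0, -0.001, -0.003]]
contact_force: [-0.7, -0.9, -0.4]
opening: 0.402

t 2.4 pos [0.522  0.29   0.0369] F [-0.7267 -0.9231 -0.4304] op 0.4015876392721521
tx ty tz [27.9024 -0.7059  0.946 ] rot [ 0.0202 -0.0028  0.0012]
```

```bash
python3 -m handwheel '[{"claw":-0.2,"tx":15,"ty":-0.5,"tz":1,"ax":0.02,"ay":0,"az":0},{"claw":-0.2,"tx":15,"ty":0,"tz":0,"ax":0,"ay":0,"az":0},{"claw":-0.2,"tx":0,"ty":0,"tz":0,"ax":0,"ay":0,"az":0}]' 40; echo
python3 -c "
from h import *
delta([.5225,.289,.009],1.183)"
```

```text
clock: 2.7
ee_pos: [0.5243, 0.2907, 0.0073]
tcp_rot: [[0.001, 0.379, 0.925], [0.003, 0.925, -0.379], [-1.0, 0.003, 0.0]]
contact_force: [0.2, -0.3, 0.5]
opening: 0.399

t 2.7 pos [0.5243 0.2907 0.0073] F [ 0.2462 -0.3454  0.5038] op 0.39861905596873276
tx ty tz [-1.7323 -2.2304 -1.0096] rot [-0.0011  0.0001 -0.0029]
```

```bash
python3 -m handwheel '[{"claw":-0.5,"tx":-2.5,"ty":-2,"tz":-1,"ax":0,"ay":0,"az":0},{"claw":-1,"tx":0,"ty":0,"tz":0,"ax":0,"ay":0,"az":0},{"claw":-1,"tx":0,"ty":0,"tz":0,"ax":0,"ay":0,"az":0},{"claw":-1,"tx":0,"ty":0,"tz":0,"ax":0,"ay":0,"az":0},{"claw":-1,"tx":0,"ty":0,"tz":0,"ax":0,"ay":0,"az":0}]' 60; echo
python3 -c "
from h import *
delta([.5225,.289,.009],1.183)"
```

```text
clock: 3.2
ee_pos: [0.5224, 0.2889, 0.0097]
tcp_rot: [[0.001, 0.38, 0.925], [0.003, 0.925, -0.38], [-1.0, 0.003, -0.0]]
contact_force: [0.7, 0.4, -0.3]
opening: -0.002

t 3.2 pos [0.5224 0.2889 0.0097] F [ 0.7336  0.3994 -0.2806] op -0.0019245111033500053
tx ty tz [0.7287 0.0838 0.0348] rot [-0.0015 -0.0002 -0.0027]
```

```bash
python3 -c "
from h import *
snap('wrist','w3');snap('scene','s3');snap('side','d3');crop('s3',100,130,300,260,4,'s3c');crop('d3',300,150,450,260,5,'d3c')"
```

```text
(no output)
```

View pics/w3.png

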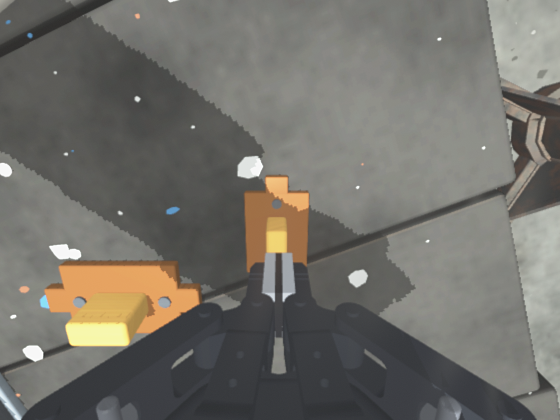

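View pics/s3c.png

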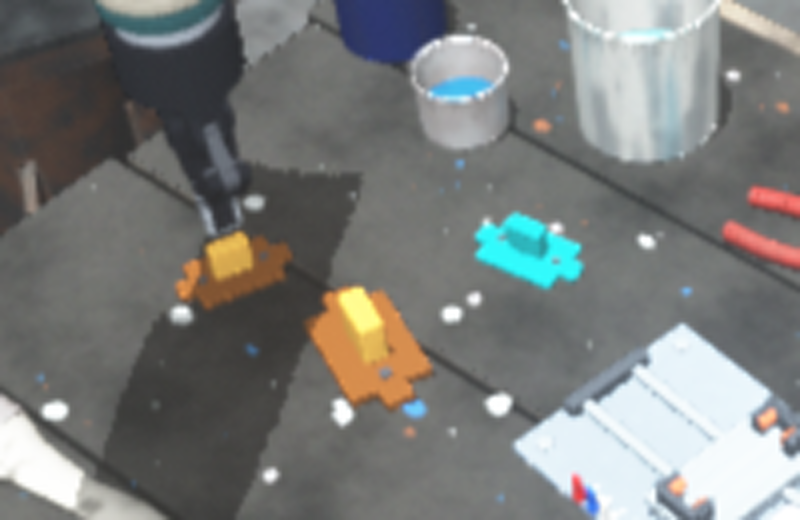

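View pics/d3c.png

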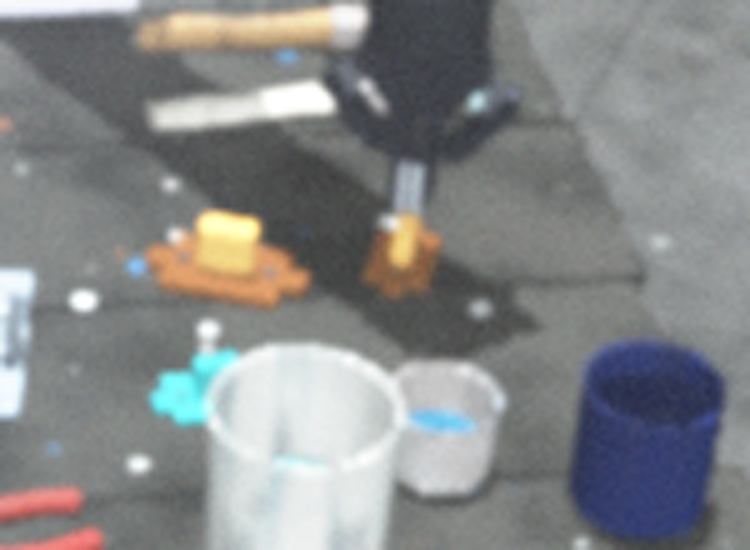

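```bash
python3 -c "
from h import *
a=load('s3');d=load('d3');w=load('w3')
for x,y in [(205,225),(225,225),(235,222),(215,215),(230,240),(230,262),(220,190)]: print('s',px(a,100+x/4,130+y/4))
for x,y in [(405,175),(405,195),(412,205),(405,222),(405,250)]: print('d',px(d,300+x/5,150+y/5))
for x,y in [(271,260),(285,260),(277,240),(277,228),(270,285),(255,230)]: print('w',px(w,x,y))
print(proj(w,manip.sense()['ee_pos']),proj(a,manip.sense()['ee_pos']),proj(d,manip.sense()['ee_pos']))
print(manip.sense()['joint_pos'])
"
```

```text
s [0.5383 0.3332 0.0032]
s [0.518  0.2792 0.0529]
s [0.5218 0.2733 0.0561]
s [0.5116 0.2773 0.068 ]
s [0.5245 0.288  0.0286]
s [0.5176 0.2839 0.0165]
s [0.4932 0.237  0.128 ]
d [0.5272 0.2856 0.0706]
d [0.5234 0.2878 0.0526]
d [0.5337 0.2903 0.0518]
d [0.5155 0.2917 0.0258]
d [0.5331 0.2889 0.0164]
w [0.5116 0.2902 0.0577]
w [0.514  0.2964 0.0579]
w [0.515  0.2919 0.0309]
w [0.5096 0.2941 0.0277]
w [0.5118 0.2901 0.078 ]
w [0.5141 0.2771 0.0065]
[277.0982 236.661 ] [158.0006 195.4037] [380.1786 199.7668]
[-0.5681  0.8035  0.0273  1.8085 -0.0425  0.5282  0.6691]
```

```bash
python3 -c "
from h import *
a=load('s3');d=load('d3');w=load('w3')
print('w cam',-w['R'].T@w['t'])
for y in range(190,232,3): print(y,[px(d,300+x/5,150+y/5)[[0,2]].round(3).tolist() for x in (395,405,415)])
for y in range(236,275,3): print(y,[px(w,x,y).round(3).tolist() for x in (270,277,286)])
crop('w3',220,170,340,320,5,'w3c')
"
```

```text
w cam [0.4445 0.321  0.1886]
190 [[0.525, 0.058], [0.53, 0.061], [0.537, 0.066]]
193 [[0.526, 0.056], [0.531, 0.06], [0.538, 0.064]]
196 [[0.525, 0.054], [0.524, 0.052], [0.531, 0.057]]
199 [[0.526, 0.052], [0.525, 0.051], [0.532, 0.055]]
202 [[0.53, 0.052], [0.531, 0.053], [0.526, 0.049]]
205 [[0.532, 0.051], [0.531, 0.05], [0.525, 0.046]]
208 [[0.533, 0.049], [0.532, 0.049], [0.526, 0.044]]
211 [[0.468, 0.001], [0.465, -0.001], [0.467, -0.0]]
214 [[0.469, -0.001], [0.467, -0.003], [0.468, -0.002]]
217 [[0.507, 0.024], [0.517, 0.031], [0.473, -0.001]]
220 [[0.511, 0.025], [0.515, 0.027], [0.493, 0.011]]
223 [[0.512, 0.023], [0.516, 0.025], [0.494, 0.009]]
226 [[0.524, 0.029], [0.526, 0.03], [0.495, 0.008]]
229 [[0.526, 0.028], [0.527, 0.028], [0.496, 0.006]]
236 [[0.511, 0.289, 0.031], [0.513, 0.293, 0.03], [0.515, 0.297, 0.029]]
239 [[0.513, 0.288, 0.031], [0.514, 0.292, 0.031], [0.517, 0.297, 0.029]]
242 [[0.514, 0.288, 0.032], [0.516, 0.291, 0.031], [0.519, 0.296, 0.029]]
245 [[0.517, 0.287, 0.03], [0.518, 0.291, 0.031], [0.52, 0.295, 0.03]]
248 [[0.518, 0.286, 0.031], [0.519, 0.29, 0.031], [0.522, 0.295, 0.03]]
251 [[0.52, 0.286, 0.031], [0.522, 0.289, 0.03], [0.524, 0.294, 0.03]]
254 [[0.511, 0.29, 0.052], [0.513, 0.293, 0.052], [0.514, 0.297, 0.052]]
257 [[0.511, 0.29, 0.055], [0.513, 0.293, 0.055], [0.514, 0.297, 0.055]]
260 [[0.512, 0.29, 0.058], [0.513, 0.293, 0.057], [0.514, 0.297, 0.058]]
263 [[0.511, 0.29, 0.061], [0.512, 0.293, 0.061], [0.514, 0.297, 0.062]]
266 [[0.511, 0.29, 0.063], [0.512, 0.293, 0.064], [0.515, 0.296, 0.062]]
269 [[0.511, 0.29, 0.066], [0.513, 0.293, 0.065], [0.515, 0.297, 0.065]]
272 [[0.511, 0.29, 0.069], [0.513, 0.293, 0.068], [0.515, 0.296, 0.068]]
```

View pics/w3c.png

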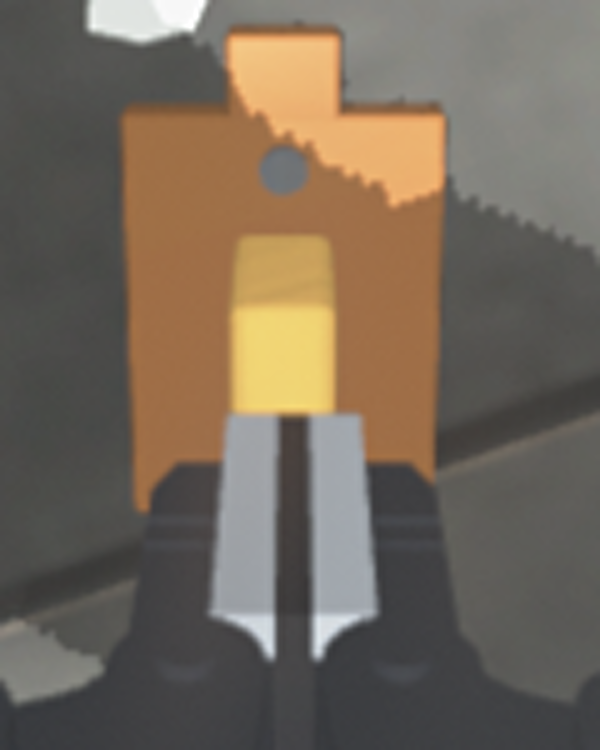

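The fingertips measure about 45 mm above the bench in both the side and wrist depth, while the reported TCP is at 10 mm. So the real tips sit about 36 mm behind the reported TCP, and nothing was gripped. I'll open, go lower in small steps and check by camera.

```bash
python3 -m handwheel '[{"claw":-0.2,"tx":0,"ty":0,"tz":0,"ax":0,"ay":0,"az":0},{"claw":-0.2,"tx":0,"ty":0,"tz":0,"ax":0,"ay":0,"az":0},{"claw":-0.2,"tx":0,"ty":0,"tz":0,"ax":0,"ay":0,"az":0},{"claw":-0.2,"tx":12,"ty":0,"tz":0,"ax":0,"ay":0,"az":0},{"claw":-0.2,"tx":10,"ty":0,"tz":0,"ax":0,"ay":0,"az":0},{"claw":-0.2,"tx":0,"ty":0,"tz":0,"ax":0,"ay":0,"az":0}]' 60; echo
python3 -c "
from h import *
delta([.5225,.289,-.027],1.183);snap('wrist','w4');snap('side','d4');crop('d4',300,150,450,260,5,'d4c');crop('w4',200,150,360,330,4,'w4c')"
```

```text
clock: 3.95
ee_pos: [0.5224, 0.289, -0.0142]
tcp_rot: [[0.001, 0.379, 0.925], [0.003, 0.925, -0.379], [-1.0, 0.003, -0.0]]
contact_force: [-0.5, -0.1, -0.6]
opening: 0.399

t 3.95 pos [ 0.5224  0.289  -0.0142] F [-0.5001 -0.1395 -0.6431] op 0.39928121335716127
tx ty tz [12.8055 -0.0282  0.143 ] rot [-0.0013 -0.0002 -0.0027]
```

View pics/w4c.png

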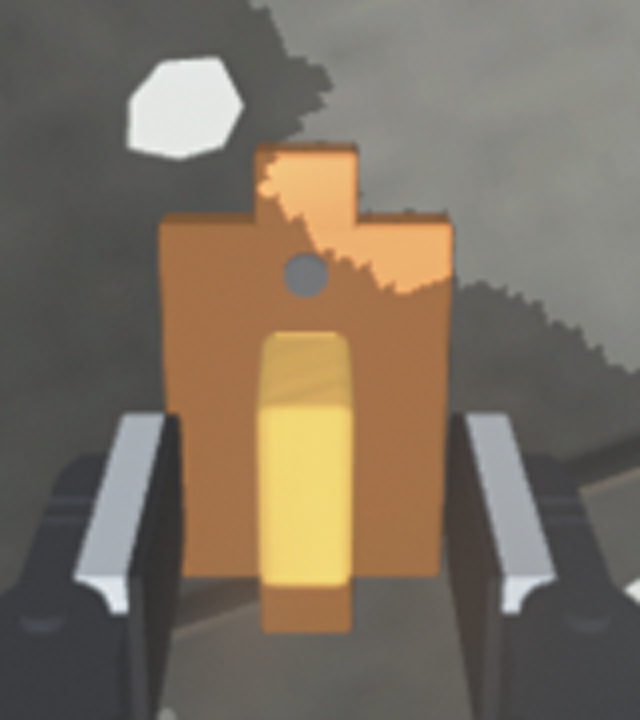

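View pics/d4c.png

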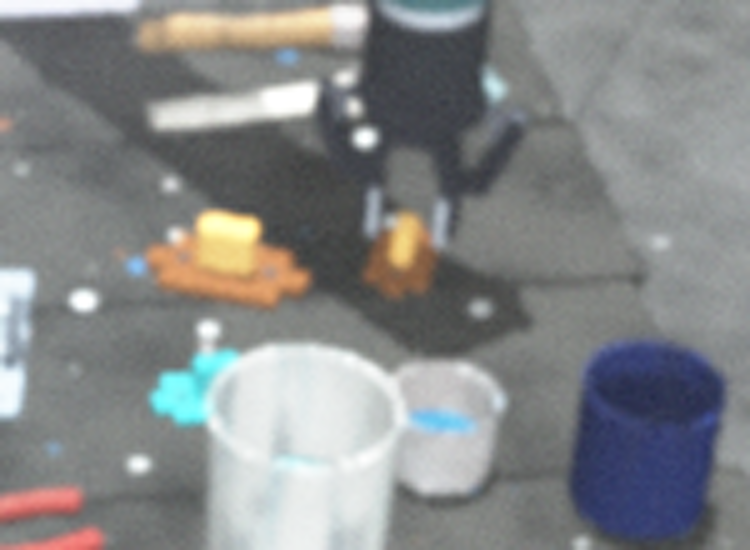

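```bash
python3 -m handwheel '[{"claw":-0.2,"tx":11,"ty":0,"tz":0,"ax":0,"ay":0,"az":0},{"claw":-0.2,"tx":0,"ty":-1,"tz":0,"ax":0,"ay":0,"az":0},{"claw":-0.7,"tx":0,"ty":0,"tz":0,"ax":0,"ay":0,"az":0},{"claw":-0.9,"tx":0,"ty":0,"tz":0,"ax":0,"ay":0,"az":0},{"claw":-0.9,"tx":0,"ty":0,"tz":0,"ax":0,"ay":0,"az":0},{"claw":-0.9,"tx":0,"ty":0,"tz":0,"ax":0,"ay":0,"az":0}]' 60; echo
python3 -c "
from h import *
delta([.5225,.289,-.027],1.183);snap('wrist','w5');snap('side','d5');crop('d5',300,150,450,260,5,'d5c');crop('w5',200,150,360,330,4,'w5c')"
```

```text
clock: 4.65
ee_pos: [0.523, 0.2886, -0.0247]
tcp_rot: [[0.003, 0.38, 0.925], [0.004, 0.925, -0.38], [-1.0, 0.004, 0.001]]
contact_force: [0.4, 0.4, -0.9]
opening: 0.123

t 4.65 pos [ 0.523   0.2886 -0.0247] F [ 0.3693  0.3647 -0.9453] op 0.12301642278788283
tx ty tz [ 2.3071  0.1986 -0.5884] rot [-0.0015  0.0011 -0.0044]
```

View pics/w5c.png

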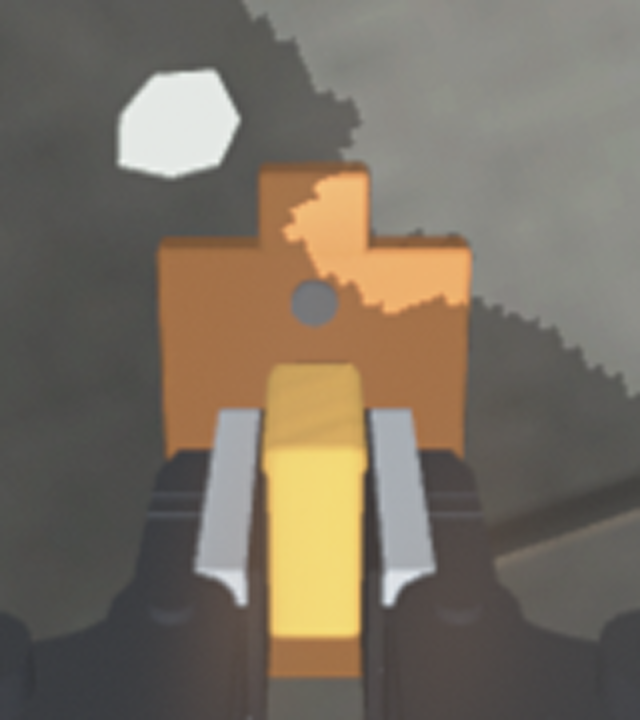

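View pics/d5c.png

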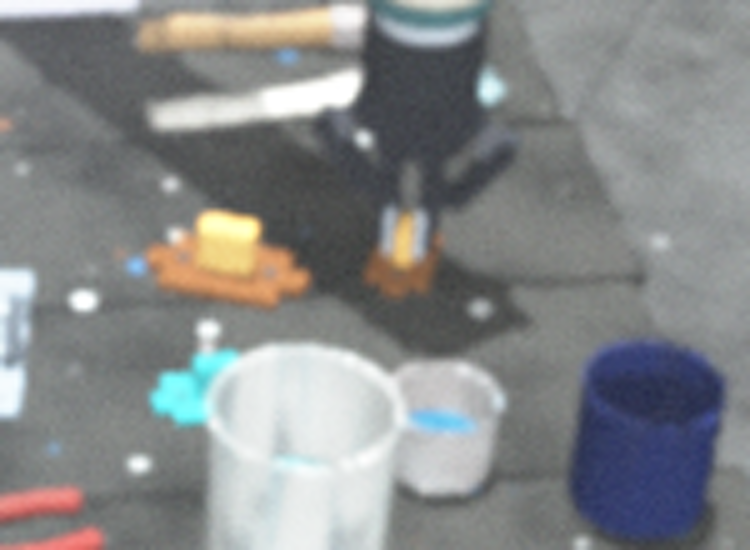

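```bash
python3 -m handwheel '[{"claw":-1,"tx":-20,"ty":0,"tz":0,"ax":0,"ay":0,"az":0},{"claw":-1,"tx":-35,"ty":0,"tz":0,"ax":0,"ay":0,"az":0},{"claw":-1,"tx":-35,"ty":0,"tz":0,"ax":0,"ay":0,"az":0},{"claw":-1,"tx":-20,"ty":-20,"tz":10,"ax":0,"ay":0,"az":0},{"claw":-1,"tx":0,"ty":-42,"tz":24,"ax":0,"ay":0,"az":0},{"claw":-1,"tx":0,"ty":-42,"tz":24,"ax":0,"ay":0,"az":0},{"claw":-1,"tx":0,"ty":-42,"tz":24,"ax":0,"ay":0,"az":0},{"claw":-1,"tx":0,"ty":-42,"tz":20,"ax":-0.08,"ay":0,"az":0},{"claw":-1,"tx":0,"ty":0,"tz":0,"ax":-0.08,"ay":0,"az":0},{"claw":-1,"tx":0,"ty":0,"tz":0,"ax":-0.08,"ay":0,"az":0}]' 60; echo
python3 -c "
from h import *
delta([.5725,-.082,.08],1.429);snap('wrist','w6')"
```

```text
clock: 5.75
ee_pos: [0.5478, 0.0692, 0.0887]
tcp_rot: [[0.006, 0.137, 0.991], [0.004, 0.991, -0.137], [-1.0, 0.004, 0.005]]
contact_force: [-0.3, 1.1, -1.1]
opening: 0.126

t 5.75 pos [0.5478 0.0692 0.0887] F [-0.323   1.1198 -1.1028] op 0.12585664613994332
tx ty tz [   8.3286 -146.4382   45.1578] rot [ 0.0044  0.0054 -0.0045]
```

View pics/w6.png

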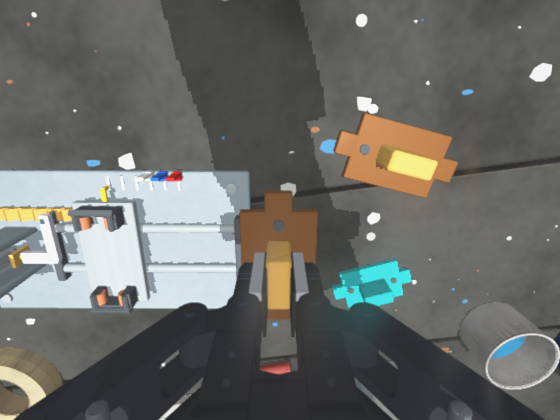

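```bash
python3 -c "
from h import *
crop('w6',60,160,260,320,4,'w6c');crop('w6',85,165,190,210,7,'w6d')"
```

```text
(no output)
```

View pics/w6c.png

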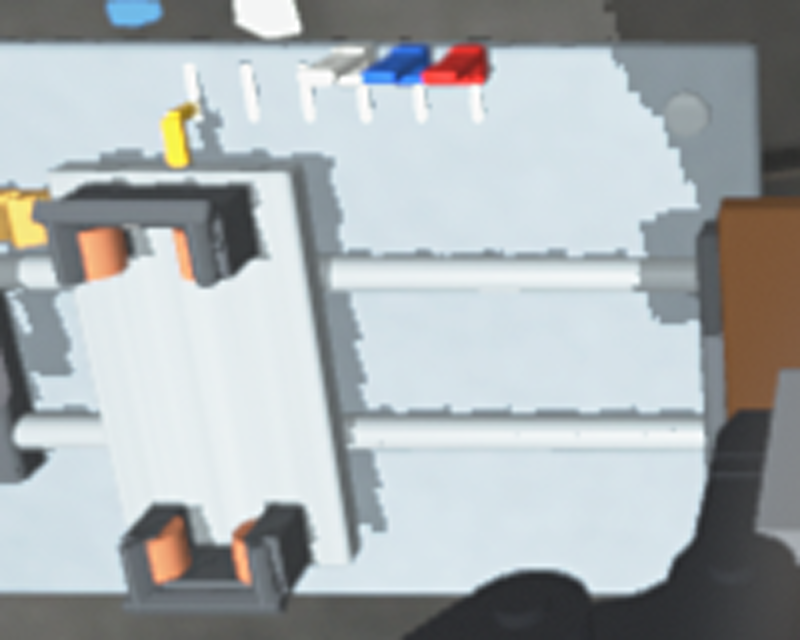

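View pics/w6d.png

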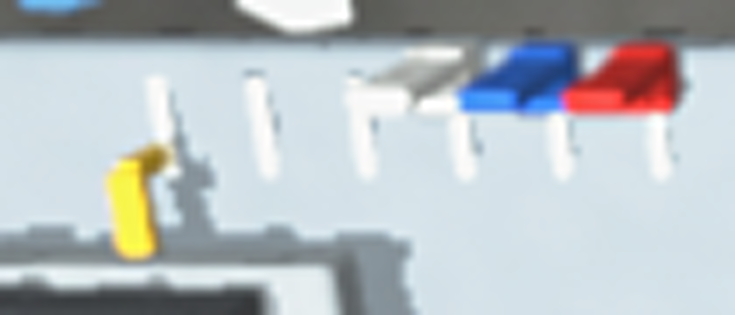

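```bash
python3 -c "
from h import *
w=load('w6')
d=lambda x,y:(85+x/7,165+y/7); c=lambda x,y:(60+x/4,160+y/4)
L=np.array([onz(w,*d(x,y),.008)[:2] for x,y in [(172,172),(269,175),(369,177),(468,178),(566,178),(664,178)]]); print('lines lower ends',L)
v=L[5]-L[0];print(np.linalg.norm(v)/5,np.arctan2(-v[0],v[1]))
F=np.array([onz(w,*c(x,y),.008)[:2] for x,y in [(10,42),(755,45)]]);v=F[1]-F[0];print('front',F,np.arctan2(-v[0],v[1]))
B=np.array([onz(w,*c(x,y),.008)[:2] for x,y in [(20,592),(650,593)]]);v=B[1]-B[0];print('back',B,np.arctan2(-v[0],v[1]))
yaw=-.142
ex=np.array([np.cos(yaw),np.sin(yaw)]);ey=np.array([-ex[1],ex[0]])
for P in (L,F,B): print(P@ex,P@ey)
for p in [(60,172),(292,170),(352,560),(130,570)]: print('car',onz(w,*c(*p),.026),px(w,*c(*p)))
# cheek tops
for p in [(35,205),(210,205),(125,605),(280,605),(245,190),(300,510)]: print('cheek',px(w,*c(*p)))
"
```

```text
lines lower ends [[ 0.5215 -0.0735]
 [ 0.5235 -0.0618]
 [ 0.5255 -0.0496]
 [ 0.5273 -0.0375]
 [ 0.529  -0.0256]
 [ 0.5306 -0.0136]]
0.012122342701666053 -0.1510745054693908
front [[ 0.4998 -0.1075]
 [ 0.5221  0.0484]] -0.1421000499379773
back [[ 0.6343 -0.1561]
 [ 0.6566 -0.001 ]] -0.14248036675634526
[0.5267 0.527  0.5272 0.5273 0.5273 0.5272] [0.0011 0.013  0.0253 0.0375 0.0496 0.0617]
[0.51 0.51] [-0.0357  0.1218]
[0.65   0.6501] [-0.0647  0.0919]
car [ 0.5247 -0.0943  0.026 ] [ 0.5245 -0.0939  0.0265]
car [ 0.5308 -0.0474  0.026 ] [ 0.5312 -0.0483  0.0243]
car [ 0.6246 -0.0613  0.026 ] [ 0.6353 -0.0707  0.01  ]
car [ 0.6201 -0.1125  0.026 ] [ 0.6082 -0.0978  0.0443]
cheek [ 0.526  -0.0887  0.0434]
cheek [ 0.531  -0.0565  0.0421]
cheek [ 0.6161 -0.1012  0.0452]
cheek [ 0.6202 -0.0678  0.046 ]
cheek [ 0.5325 -0.0558  0.0301]
cheek [ 0.6078 -0.0671  0.0294]
```

```bash
python3 -m handwheel '[{"claw":-1,"tx":0,"ty":-30,"tz":9,"ax":0,"ay":0.005,"az":-0.005},{"claw":-1,"tx":0,"ty":-32,"tz":9,"ax":0,"ay":0,"az":0},{"claw":-1,"tx":0,"ty":-32,"tz":9,"ax":0,"ay":0,"az":0},{"claw":-1,"tx":0,"ty":-30,"tz":9,"ax":0,"ay":0,"az":0},{"claw":-1,"tx":0,"ty":-20,"tz":10,"ax":0,"ay":0,"az":0},{"claw":-1,"tx":0,"ty":0,"tz":0,"ax":0,"ay":0,"az":0},{"claw":-1,"tx":0,"ty":0,"tz":0,"ax":0,"ay":0,"az":0}]' 60; echo
python3 -c "
from h import *
delta([.5747,-.0786,.07],1.429);snap('wrist','w7')"
```

```text
clock: 6.5
ee_pos: [0.5746, -0.0832, 0.0884]
tcp_rot: [[0.0, 0.14, 0.99], [-0.0, 0.99, -0.14], [-1.0, -0.0, 0.0]]
contact_force: [-0.4, -0.3, -0.9]
opening: 0.121

t 6.5 pos [ 0.5746 -0.0832  0.0884] F [-0.4214 -0.3047 -0.9459] op 0.12092303586539488
tx ty tz [18.4328  4.6018 -0.5008] rot [0.0017 0.0001 0.0001]
```

View pics/w7.png

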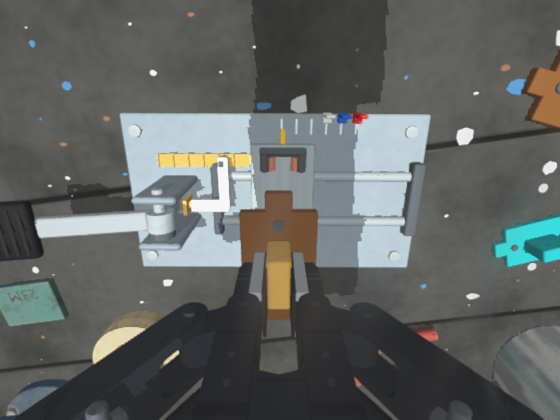

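```bash
python3 -c "
from h import *
crop('w7',225,105,385,265,5,'w7c')"
```

```text
(no output)
```

View pics/w7c.png

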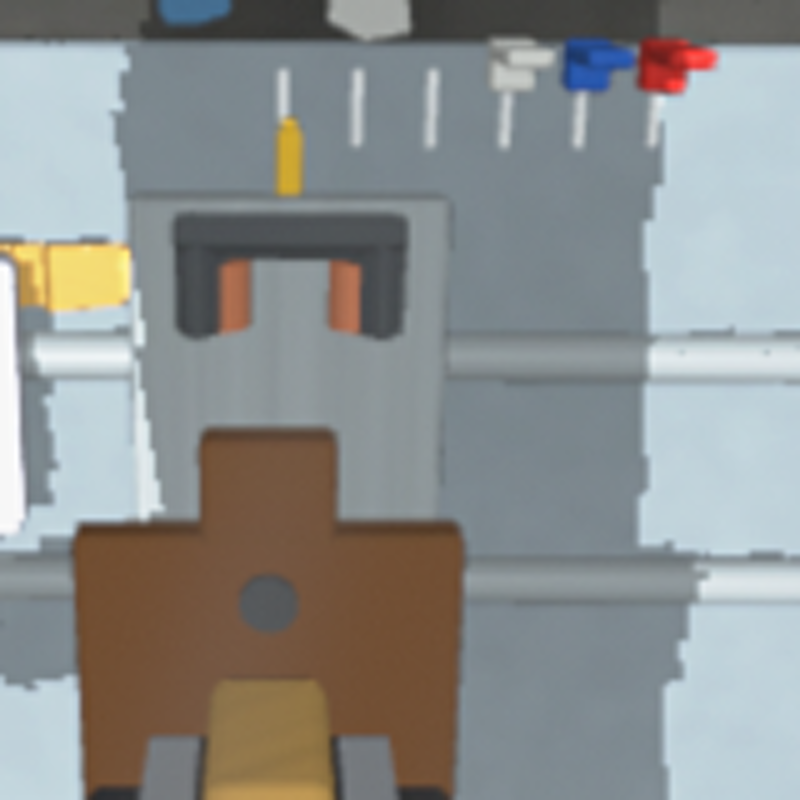

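```bash
python3 -c "
from h import *
w=load('w7');c=lambda x,y:(225+x/5,105+y/5)
yaw=-.142
ex=np.array([np.cos(yaw),np.sin(yaw)]);ey=np.array([-ex[1],ex[0]])
def E(p,z):
    P=onz(w,*p,z)[:2]; return np.array([P@ex,P@ey])
C=np.array([onz(w,*p,.008)[:2] for p in [(121,114),(430,115),(407,267),(145,267)]]);print('corners',C@ex,C@ey, (C@ex).mean(),(C@ey).mean()+.005)
print('ang',[np.arctan2(-v[0],v[1]) for v in (C[1]-C[0],C[2]-C[3])])
print('lines',[E(c(x,y),.008)[1] for x,y in [(283,95),(357,148),(431,148),(504,148),(578,148),(652,147)]])
print('cheek z',px(w,*c(290,235)),E(c(175,230),.043),E(c(407,230),.043),E(c(291,213),.043),'slot ctr',E(c(291,230),.043))
print('clips',E(c(235,330),.036),E(c(345,330),.036))
print('seat edges z.026',E(c(130,200),.026),E(c(449,200),.026))
s=manip.sense();zt=s['ee_pos'][2]+.0247
t=np.array(s['ee_pos'])[:2];print('tcp',t@ex,t@ey)
print('plate z',px(w,*c(150,600)),zt+.006)
for p in [(201,432),(336,430),(75,527),(463,523),(457,790),(85,790)]: print('plate',E(c(*p),zt+.006))
for p in [(201,432),(336,430)]: print('plate low edge',E(c(*p),zt))
"
```

```text
corners [0.511  0.5111 0.6498 0.6504] [-0.1264  0.1208  0.1216 -0.1265] 0.5805770724898571 0.002362493797044697
ang [np.float64(-0.1426356720702782), np.float64(-0.13962317601391996)]
lines [np.float64(0.0020357640172033037), np.float64(0.014175346856685566), np.float64(0.02626431813139629), np.float64(0.038190139305025565), np.float64(0.05027954521012117), np.float64(0.062355705265287165)]
cheek z [ 0.5297 -0.0729  0.0452] [ 0.5344 -0.0138] [0.5343 0.0196] [0.5319 0.0029] slot ctr [0.5343 0.0029]
clips [ 0.5507 -0.0053] [0.5506 0.0113]
seat edges z.026 [ 0.5327 -0.0216] [0.5325 0.0274]
tcp 0.5806420393499019 -0.0011535378178265234
plate z [ 0.5518 -0.0915  0.12  ] 0.1191667945563822
plate [ 0.5415 -0.0071]
plate [0.5412 0.0063]
plate [ 0.5516 -0.02  ]
plate [0.551  0.0193]
plate [0.5817 0.02  ]
plate [ 0.5818 -0.02  ]
plate low edge [ 0.5433 -0.0074]
plate low edge [0.543  0.0066]
```

```bash
python3 -m handwheel '[{"claw":-1,"tx":10,"ty":3,"tz":1,"ax":0,"ay":0,"az":0},{"claw":-1,"tx":20,"ty":0,"tz":0,"ax":0,"ay":0,"az":0},{"claw":-1,"tx":20,"ty":0,"tz":0,"ax":0,"ay":0,"az":0},{"claw":-1,"tx":5,"ty":0,"tz":0,"ax":0,"ay":0,"az":0},{"claw":-1,"tx":0,"ty":0,"tz":0,"ax":0,"ay":0,"az":0}]' 60; echo
python3 -c "
from h import *
yaw=-.142
ex=np.array([np.cos(yaw),np.sin(yaw)]);ey=np.array([-ex[1],ex[0]])
P=ex*.5818+ey*.0020; delta([*P,.024],1.429);snap('wrist','w8');crop('w8',205,105,365,265,5,'w8c')"
```

```text
clock: 7.05
ee_pos: [0.5761, -0.0712, 0.0305]
tcp_rot: [[0.0, 0.13, 0.991], [0.003, 0.991, -0.13], [-1.0, 0.003, -0.0]]
contact_force: [0.4, -0.4, -1.1]
opening: 0.123

t 7.05 pos [ 0.5761 -0.0712  0.0305] F [ 0.3865 -0.4144 -1.0664] op 0.12298145117105015
tx ty tz [ 6.496  -9.1086  1.355 ] rot [ 0.0113 -0.0002 -0.0034]
```

View pics/w8c.png

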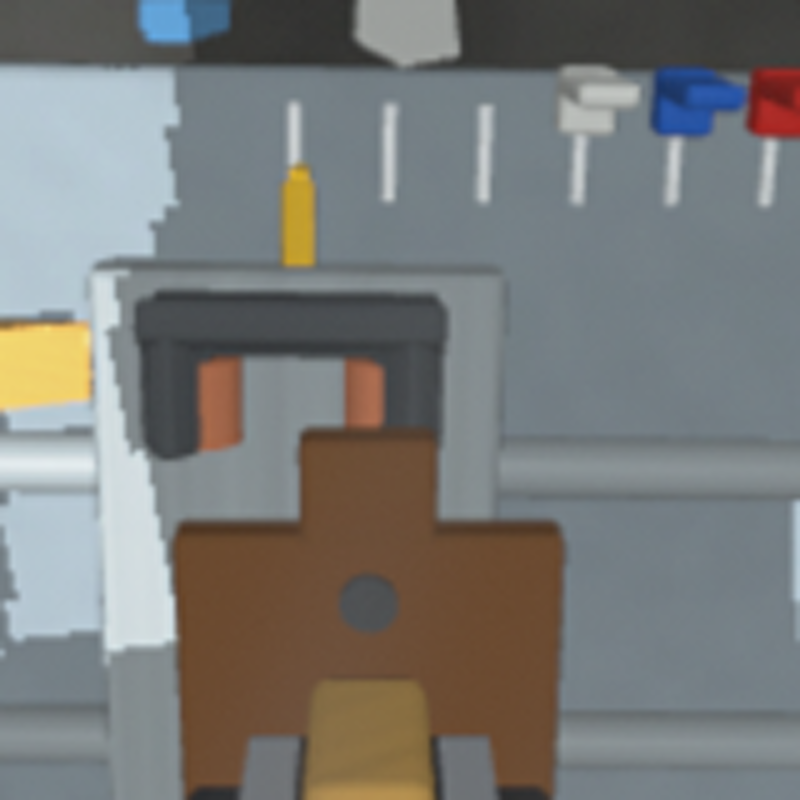

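```bash
python3 -m handwheel '[{"claw":-1,"tx":0,"ty":-9,"tz":1.3,"ax":0.01,"ay":0,"az":-0.003},{"claw":-1,"tx":0,"ty":0,"tz":0,"ax":0,"ay":0,"az":0},{"claw":-1,"tx":0,"ty":0,"tz":0,"ax":0,"ay":0,"az":0}]' 60; echo
python3 -c "
from h import *
yaw=-.142
ex=np.array([np.cos(yaw),np.sin(yaw)]);ey=np.array([-ex[1],ex[0]])
P=ex*.5818+ey*.0020; delta([*P,.024],1.429);snap('wrist','w9');crop('w9',205,105,365,265,5,'w9c')"
```

```text
clock: 7.4
ee_pos: [0.5777, -0.0805, 0.0327]
tcp_rot: [[0.003, 0.14, 0.99], [0.0, 0.99, -0.14], [-1.0, 0.0, 0.003]]
contact_force: [0.3, -0.1, -1.3]
opening: 0.126

t 7.4 pos [ 0.5777 -0.0805  0.0327] F [ 0.2831 -0.0759 -1.3203] op 0.12598219262150842
tx ty tz [ 8.6866 -0.122  -1.5355] rot [ 0.0012  0.0031 -0.0005]
```

View pics/w9c.png

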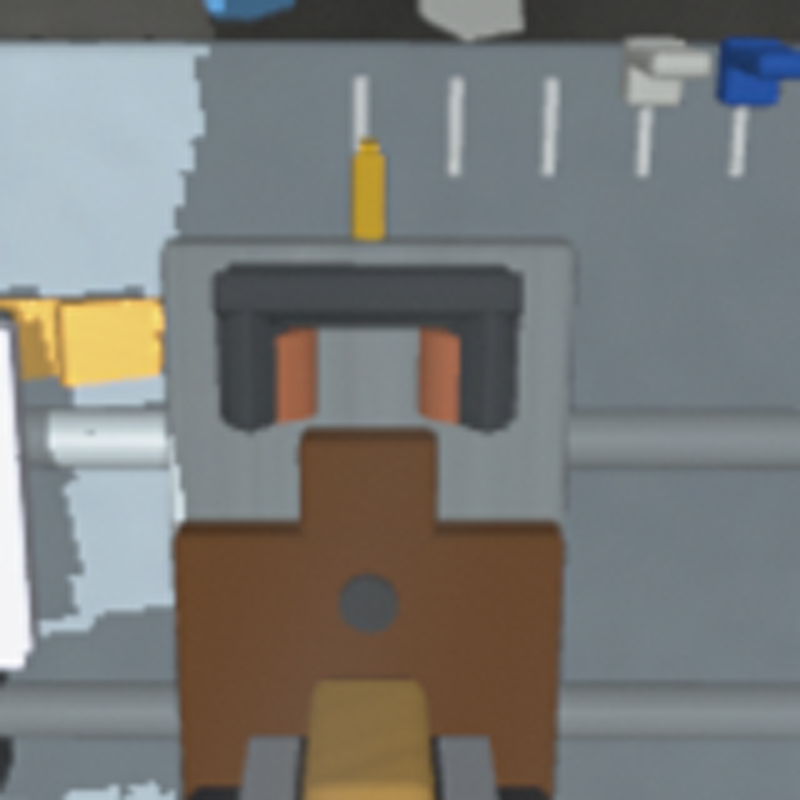

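```bash
cat >> h.py <<'E'
yaw=-.142
ex=np.array([np.cos(yaw),np.sin(yaw)]);ey=np.array([-ex[1],ex[0]])
def E(c,p,z):
    P=onz(c,*p,z)[:2]; return np.array([P@ex,P@ey])
E
python3 -c "
from h import *
w=load('w9');c=lambda x,y:(205+x/5,105+y/5)
zt=manip.sense()['ee_pos'][2]+.0247
print(zt)
for p in [(301,432),(437,432),(175,525),(563,525)]: print('plate',E(w,c(*p),zt+.006))
print('slot',E(w,c(217,280),.043),E(w,c(520,280),.043),E(w,c(369,265),.043),'front edge base',E(w,c(400,42),.008),'seat front',E(w,c(400,243),.026))
print('line0,5', E(w,c(361,100),.008))
print('cheek inner end (x -30)',E(w,c(245,430),.043),E(w,c(245,430),.035))
"
```

```text
0.057425917645386355
plate [ 0.5441 -0.0039]
plate [0.5441 0.0096]
plate [ 0.5539 -0.0168]
plate [0.5539 0.0225]
slot [ 0.533  -0.0137] [0.533  0.0193] [0.5314 0.0029] front edge base [0.51   0.0068] seat front [0.532  0.0066]
line0,5 [0.5171 0.0019]
cheek inner end (x -30) [ 0.5501 -0.0111] [ 0.5526 -0.0117]
```

```bash
python3 -m handwheel '[{"claw":-1,"tx":0,"ty":0,"tz":-1.5,"ax":0,"ay":0.003,"az":0},{"claw":-1,"tx":8,"ty":0,"tz":0,"ax":0,"ay":0,"az":0},{"claw":-1,"tx":4,"ty":0,"tz":0,"ax":0,"ay":0,"az":0},{"claw":-1,"tx":0,"ty":0,"tz":0,"ax":0,"ay":0,"az":0}]' 100; echo
python3 -c "
from h import *
P=ex*.5802+ey*.0021; delta([*P,.0013],1.429)"
```

```text
clock: 7.85
ee_pos: [0.5766, -0.0809, 0.0206]
tcp_rot: [[0.002, 0.141, 0.99], [0.0, 0.99, -0.141], [-1.0, 0.0, 0.002]]
contact_force: [-0.3, 0.6, -1.8]
opening: 0.114

t 7.85 pos [ 0.5766 -0.0809  0.0206] F [-0.2956  0.6151 -1.8088] op 0.1137663771397199
tx ty tz [19.2643  0.6214 -2.1   ] rot [ 0.0002  0.0015 -0.0002]
```

```bash
python3 -m handwheel '[{"claw":-1,"tx":2,"ty":0.5,"tz":-0.8,"ax":0,"ay":0.001,"az":0},{"claw":-1,"tx":5,"ty":0,"tz":0,"ax":0,"ay":0,"az":0},{"claw":-1,"tx":3,"ty":0,"tz":0,"ax":0,"ay":0,"az":0},{"claw":-1,"tx":0,"ty":0,"tz":0,"ax":0,"ay":0,"az":0}]' 100; echo
python3 -c "
from h import *
P=ex*.5815+ey*.0021; delta([*P,.0013],1.429);snap('wrist','w10');crop('w10',205,105,365,265,5,'w10c')"
```

```text
clock: 8.25
ee_pos: [0.5763, -0.0804, 0.0097]
tcp_rot: [[0.001, 0.141, 0.99], [-0.0, 0.99, -0.141], [-1.0, 0.0, 0.001]]
contact_force: [-0.1, -0.1, -1.4]
opening: 0.113

t 8.25 pos [ 0.5763 -0.0804  0.0097] F [-0.1235 -0.085  -1.4189] op 0.11279575532294334
tx ty tz [ 8.4027  0.1636 -0.3846] rot [ 0.0002  0.0011 -0.0001]
```

View pics/w10c.png

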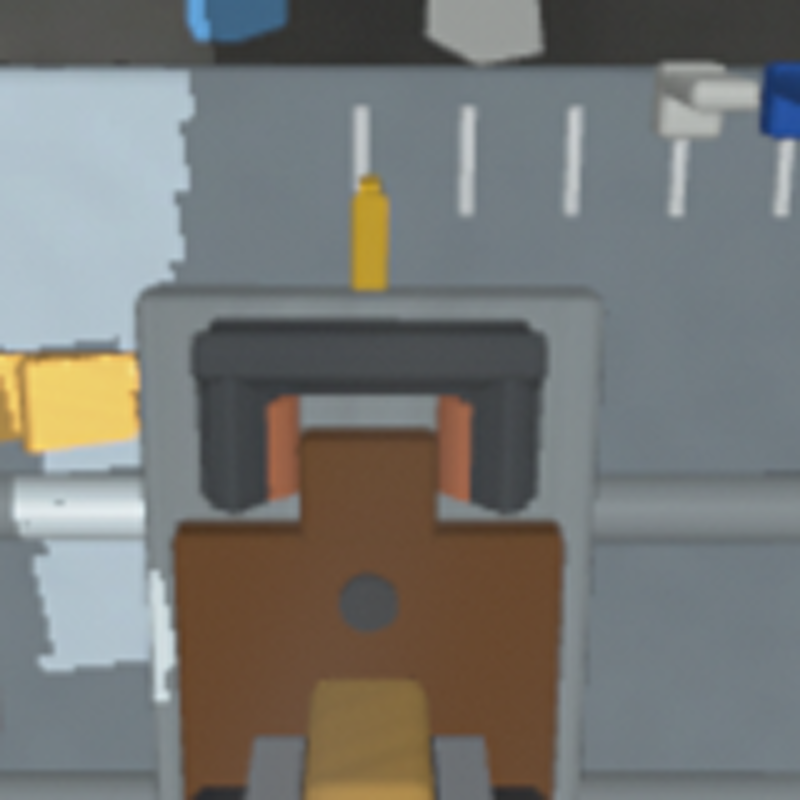

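```bash
python3 -m handwheel '[{"claw":-1,"tx":4,"ty":0,"tz":0,"ax":0,"ay":0,"az":0},{"claw":-1,"tx":4,"ty":0,"tz":0,"ax":0,"ay":0,"az":0},{"claw":-1,"tx":2,"ty":0,"tz":0,"ax":0,"ay":0,"az":0}]' 100; echo
python3 -c "
from h import *
P=ex*.5815+ey*.0021; delta([*P,.0013],1.429)"
```

```text
clock: 8.6
ee_pos: [0.5767, -0.0805, 0.0009]
tcp_rot: [[0.002, 0.141, 0.99], [-0.0, 0.99, -0.141], [-1.0, -0.0, 0.002]]
contact_force: [-7.3, -0.0, 30.3]
opening: 0.117

t 8.6 pos [ 0.5767 -0.0805  0.0009] F [-7.3377 -0.0252 30.2925] op 0.11698523712467046
tx ty tz [-0.4003  0.187  -0.7857] rot [0.     0.0018 0.0001]
```

```bash
python3 -m handwheel '[{"claw":-1,"tx":0,"ty":0,"tz":-0.5,"ax":0,"ay":0,"az":0},{"claw":-1,"tx":0,"ty":0,"tz":0,"ax":0,"ay":0,"az":0}]' 100; echo
python3 -c "
from h import *
P=ex*.5815+ey*.0021; delta([*P,.0013],1.429);snap('wrist','w11');crop('w11',205,105,365,265,5,'w11c');snap('side','d11');crop('d11',220,170,320,240,8,'d11c');snap('scene','s11');crop('s11',220,200,360,310,5,'s11c')"
```

```text
clock: 8.8
ee_pos: [0.5762, -0.0802, 0.0012]
tcp_rot: [[0.002, 0.141, 0.99], [-0.0, 0.99, -0.141], [-1.0, 0.0, 0.002]]
contact_force: [0.4, 0.6, -0.7]
opening: 0.113

t 8.8 pos [ 0.5762 -0.0802  0.0012] F [ 0.3931  0.6355 -0.7184] op 0.1131700222408161
tx ty tz [-0.1191 -0.013  -0.2825] rot [ 0.0003  0.0021 -0.    ]
```

View pics/w11c.png

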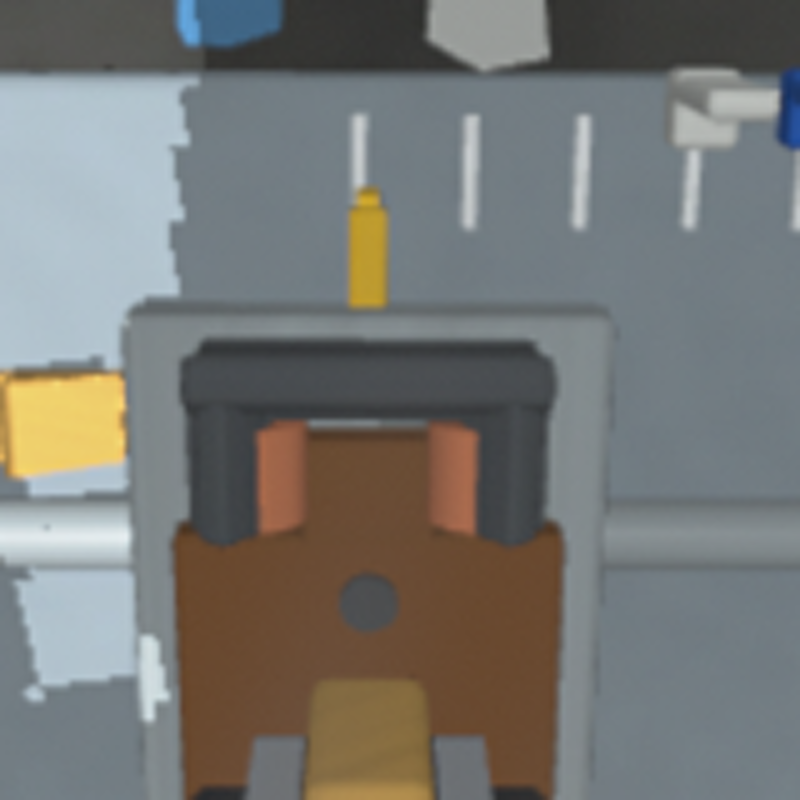

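View pics/d11c.png

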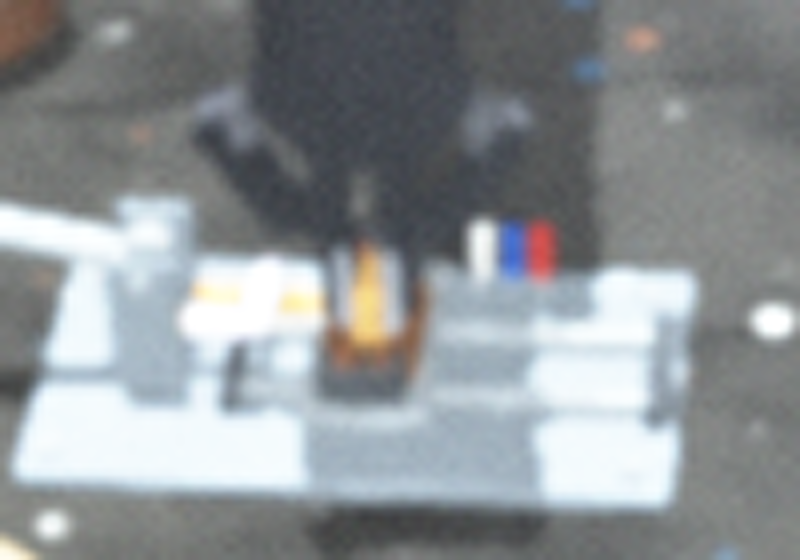

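```bash
python3 -m handwheel '[{"claw":-0.5,"tx":0,"ty":0,"tz":0,"ax":0,"ay":0,"az":0},{"claw":-0.5,"tx":0,"ty":0,"tz":0,"ax":0,"ay":0,"az":0},{"claw":-0.5,"tx":-15,"ty":0,"tz":0,"ax":0,"ay":0,"az":0},{"claw":-0.5,"tx":-30,"ty":0,"tz":0,"ax":0,"ay":0,"az":0},{"claw":-0.5,"tx":-40,"ty":0,"tz":0,"ax":0,"ay":0,"az":0},{"claw":-0.5,"tx":-40,"ty":0,"tz":0,"ax":0,"ay":0,"az":0},{"claw":-0.8,"tx":-20,"ty":0,"tz":-20,"ax":0,"ay":0,"az":0},{"claw":-1,"tx":0,"ty":0,"tz":0,"ax":0,"ay":0,"az":0}]' 60; echo
python3 -c "
from h import *
st();w=snap('wrist','w12');crop('w12',60,80,460,300,2,'w12c')"
```

```text
clock: 9.75
ee_pos: [0.556, -0.0772, 0.1549]
tcp_rot: [[0.002, 0.141, 0.99], [-0.0, 0.99, -0.141], [-1.0, 0.0, 0.002]]
contact_force: [0.5, 0.2, -0.2]
opening: 0.002

9.75 [ 0.556  -0.0772  0.1549] [ 0.5125  0.2184 -0.1564] 0.0015246512921707118
[[ 0.0024  0.1409  0.99  ]
 [-0.0002  0.99   -0.1409]
 [-1.      0.0002  0.0024]]
```

View pics/w12.png

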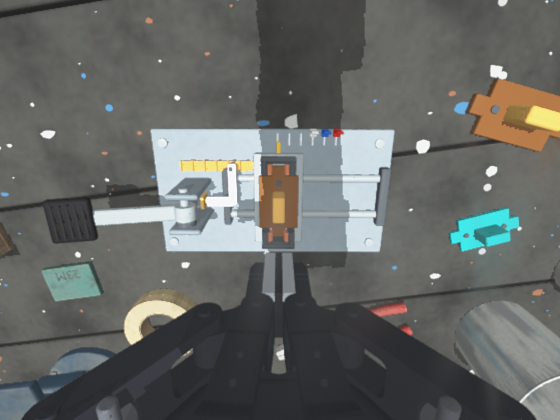

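```bash
python3 -c "
from h import *
crop('w12',225,120,355,255,6,'w12d'); w=load('w12')
for p in [(70,220),(52,205),(88,205),(55,235),(88,232)]: print(px(w,*p))
print('plate z',[px(w,*p).round(4) for p in [(268,195),(290,195),(278,170),(279,236),(278,205),(266,215),(290,215)]])
for y in range(195,245,4): print(y,[px(w,x,y)[2].round(4) for x in (50,60,70,80,90)])
"
```

```text
[ 0.5472 -0.254   0.0881]
[ 0.5317 -0.2625  0.0899]
[ 0.5375 -0.2373  0.0837]
[ 0.5576 -0.2688  0.0917]
[ 0.5608 -0.2441  0.0861]
plate z [array([ 0.5661, -0.0885,  0.0329]), array([ 0.5694, -0.0665,  0.0322]), array([ 0.5417, -0.0749,  0.0337]), array([ 0.6128, -0.0839,  0.0328]), array([ 0.5698, -0.0788,  0.0566]), array([ 0.5873, -0.0939,  0.0327]), array([ 0.5904, -0.0693,  0.0336])]
195 [np.float64(0.0013), np.float64(0.0002), np.float64(0.0005), np.float64(0.0005), np.float64(-0.0023)]
199 [np.float64(0.0869), np.float64(0.0862), np.float64(0.0859), np.float64(0.0824), np.float64(0.3335)]
203 [np.float64(0.0904), np.float64(0.0876), np.float64(0.0871), np.float64(0.0848), np.float64(0.0812)]
207 [np.float64(0.0916), np.float64(0.0891), np.float64(0.0868), np.float64(0.0854), np.float64(0.0812)]
211 [np.float64(0.0912), np.float64(0.0878), np.float64(0.0867), np.float64(0.0857), np.float64(0.0834)]
215 [np.float64(0.0906), np.float64(0.089), np.float64(0.0866), np.float64(0.0858), np.float64(0.0833)]
219 [np.float64(0.0905), np.float64(0.0901), np.float64(0.0882), np.float64(0.0867), np.float64(0.0832)]
223 [np.float64(0.0899), np.float64(0.0893), np.float64(0.0889), np.float64(0.086), np.float64(0.0844)]
227 [np.float64(0.0903), np.float64(0.0897), np.float64(0.0879), np.float64(0.0861), np.float64(0.0836)]
231 [np.float64(0.0898), np.float64(0.0891), np.float64(0.089), np.float64(0.0867), np.float64(0.085)]
235 [np.float64(0.0009), np.float64(0.0904), np.float64(0.0871), np.float64(0.0875), np.float64(0.0851)]
239 [np.float64(0.0012), np.float64(0.0889), np.float64(0.0879), np.float64(0.0874), np.float64(0.0845)]
243 [np.float64(-0.0), np.float64(0.0008), np.float64(0.0007), np.float64(0.0015), np.float64(0.0005)]
```

View pics/w12d.png

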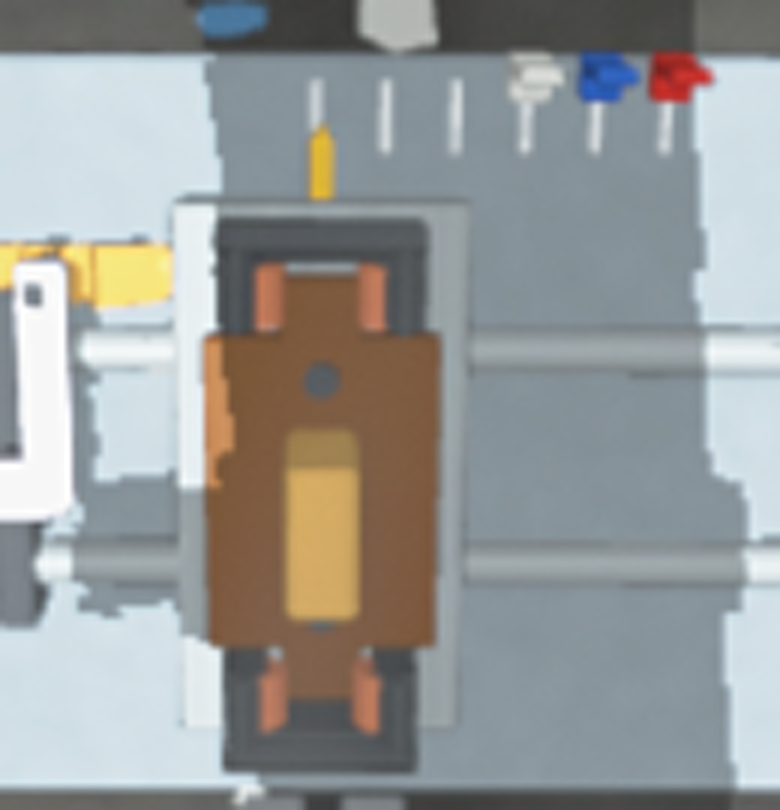

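```bash
python3 -m handwheel '[{"claw":-1,"tx":0,"ty":-35,"tz":4,"ax":0,"ay":0.002,"az":0},{"claw":-1,"tx":0,"ty":-40,"tz":4,"ax":0,"ay":0,"az":0},{"claw":-1,"tx":10,"ty":-40,"tz":4,"ax":0,"ay":0,"az":0},{"claw":-1,"tx":20,"ty":-35,"tz":4,"ax":0,"ay":0,"az":0},{"claw":-1,"tx":20,"ty":-20,"tz":2,"ax":0,"ay":0,"az":0},{"claw":-1,"tx":10,"ty":0,"tz":0,"ax":0,"ay":0,"az":0},{"claw":-1,"tx":0,"ty":0,"tz":0,"ax":0,"ay":0,"az":0}]' 60; echo
python3 -c "
from h import *
delta([.5485,-.2555,.056],1.429)"
```

```text
clock: 10.5
ee_pos: [0.5553, -0.2523, 0.0883]
tcp_rot: [[0.004, 0.136, 0.991], [0.002, 0.991, -0.136], [-1.0, 0.002, 0.003]]
contact_force: [-0.2, 0.3, -0.6]
opening: 0.002

t 10.5 pos [ 0.5553 -0.2523  0.0883] F [-0.1717  0.291  -0.6225] op 0.002209453950189822
tx ty tz [32.2432 -4.1903 -6.4535] rot [ 0.0055  0.0032 -0.0025]
```

```bash
python3 -m handwheel '[{"claw":-1,"tx":10,"ty":-4,"tz":-6,"ax":0.005,"ay":0.003,"az":-0.002},{"claw":-1,"tx":12,"ty":0,"tz":0,"ax":0,"ay":0,"az":0},{"claw":-1,"tx":0,"ty":0,"tz":0,"ax":0,"ay":0,"az":0}]' 60; echo
python3 -c "
from h import *
delta([.5485,-.2555,.051],1.429);snap('wrist','w13');snap('side','d13');snap('scene','s13');crop('d13',180,150,330,250,5,'d13c');crop('s13',250,200,390,310,5,'s13c')"
```

```text
clock: 10.8
ee_pos: [0.5498, -0.2513, 0.0651]
tcp_rot: [[0.001, 0.136, 0.991], [0.002, 0.991, -0.136], [-1.0, 0.003, 0.0]]
contact_force: [-0.7, -0.1, 0.4]
opening: 0.003

t 10.8 pos [ 0.5498 -0.2513  0.0651] F [-0.6876 -0.1419  0.4173] op 0.0029354301948325643
tx ty tz [14.0613 -4.4124 -0.6909] rot [ 0.0052  0.0003 -0.0025]
```

View pics/w13.png

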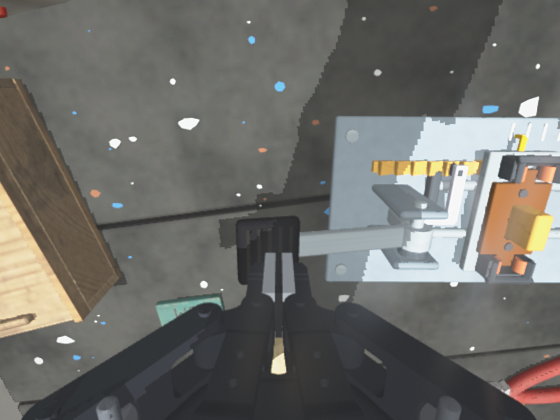

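View pics/d13c.png

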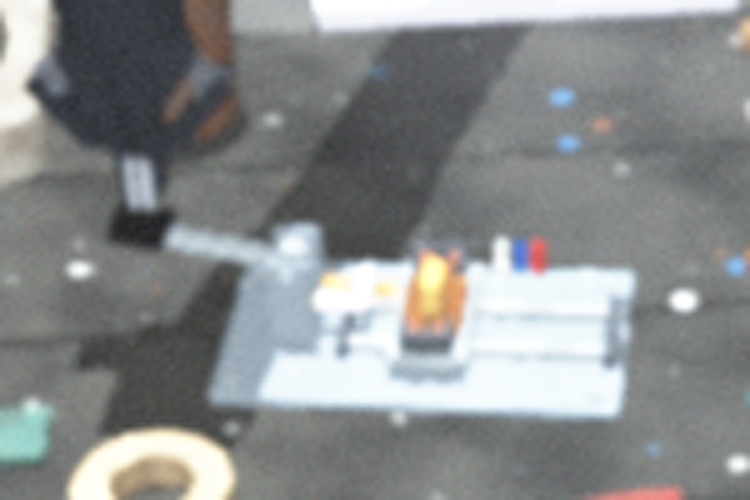

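View pics/s13c.png

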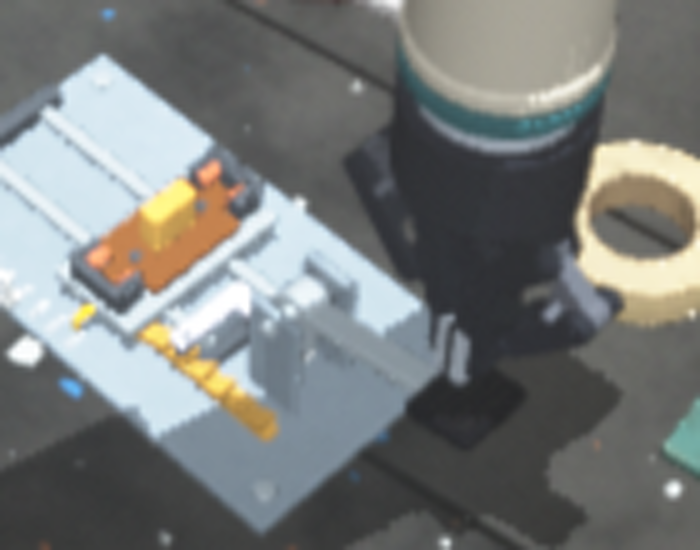

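```bash
python3 -m handwheel '[{"claw":-1,"tx":5,"ty":-5,"tz":0,"ax":0.005,"ay":0,"az":-0.003},{"claw":-1,"tx":7,"ty":0,"tz":0,"ax":0,"ay":0,"az":0},{"claw":-1,"tx":8,"ty":0,"tz":0,"ax":0,"ay":0,"az":0}]' 60; echo
python3 -c "
from h import *
delta([.5485,-.2555,.015],1.429)"
```

```text
clock: 11.25
ee_pos: [0.5527, -0.2587, 0.0484]
tcp_rot: [[0.008, 0.141, 0.99], [-0.005, 0.99, -0.141], [-1.0, -0.004, 0.009]]
contact_force: [-1.4, -1.9, 6.3]
opening: -0.001

t 11.25 pos [ 0.5527 -0.2587  0.0484] F [-1.372  -1.9426  6.2808] op -0.0007841712756973705
tx ty tz [33.3199  2.6738 -4.8697] rot [-0.0001  0.0086  0.004 ]
```

```bash
python3 -m handwheel '[{"claw":-1,"tx":8,"ty":0,"tz":0,"ax":0,"ay":0,"az":0},{"claw":-1,"tx":8,"ty":0,"tz":0,"ax":0,"ay":0,"az":0}]' 60; echo
python3 -c "
from h import *
delta([.5485,-.2555,.015],1.429)"
```

```text
clock: 11.45
ee_pos: [0.5523, -0.2611, 0.0323]
tcp_rot: [[0.008, 0.143, 0.99], [-0.008, 0.99, -0.143], [-1.0, -0.007, 0.009]]
contact_force: [-1.2, 1.8, 8.0]
opening: -0.0

t 11.45 pos [ 0.5523 -0.2611  0.0323] F [-1.2008  1.806   7.9589] op -0.0002835454470712386
tx ty tz [17.2303  5.0665 -4.7552] rot [-0.0015  0.009   0.0066]
```

```bash
python3 -m handwheel '[{"claw":-1,"tx":8,"ty":1,"tz":-1,"ax":0,"ay":0.005,"az":0.004},{"claw":-1,"tx":8,"ty":1,"tz":-1,"ax":0,"ay":0.004,"az":0.003},{"claw":-1,"tx":3,"ty":0,"tz":0,"ax":0,"ay":0,"az":0},{"claw":-1,"tx":2,"ty":0,"tz":0,"ax":0,"ay":0,"az":0}]' 60; echo
python3 -c "
from h import *
delta([.5485,-.2555,.005],1.429)"
```

```text
clock: 11.85
ee_pos: [0.5524, -0.2601, 0.0128]
tcp_rot: [[0.003, 0.144, 0.99], [-0.001, 0.99, -0.144], [-1.0, -0.001, 0.003]]
contact_force: [-1.8, 1.9, 11.3]
opening: 0.002

t 11.85 pos [ 0.5524 -0.2601  0.0128] F [-1.7707  1.9048 11.3073] op 0.0023965932279973582
tx ty tz [ 7.8084  3.994  -4.5236] rot [-0.003   0.0034  0.0007]
```

```bash
python3 -m handwheel '[{"claw":-1,"tx":2,"ty":0,"tz":0,"ax":0,"ay":0,"az":0},{"claw":-1,"tx":2,"ty":0,"tz":0,"ax":0,"ay":0,"az":0}]' 60; echo;  python3 -m handwheel '[{"claw":-1,"tx":2.5,"ty":0,"tz":0,"ax":0,"ay":0,"az":0}]'; echo; python3 -m handwheel '[{"claw":-1,"tx":2.5,"ty":0,"tz":0,"ax":0,"ay":0,"az":0}]' 60
```

```text
clock: 12.05
ee_pos: [0.5524, -0.2596, 0.0102]
tcp_rot: [[0.003, 0.144, 0.99], [-0.001, 0.99, -0.144], [-1.0, -0.0, 0.003]]
contact_force: [-3.5, 1.0, 12.8]
opening: 0.003

clock: 12.15
ee_pos: [0.5525, -0.2593, 0.0085]
tcp_rot: [[0.003, 0.145, 0.989], [-0.0, 0.989, -0.145], [-1.0, 0.0, 0.003]]
contact_force: [-3.8, 1.8, 12.7]
opening: 0.002

clock: 12.25
ee_pos: [0.5526, -0.259, 0.0069]
tcp_rot: [[0.004, 0.145, 0.989], [-0.0, 0.989, -0.145], [-1.0, 0.0, 0.004]]
contact_force: [-3.0, 2.0, 13.2]
opening: 0.001
```

```bash
for i in 1; do python3 -m handwheel '[{"claw":-1,"tx":2.5,"ty":0.3,"tz":0,"ax":0,"ay":0,"az":0}]' 60; echo;  python3 -m handwheel '[{"claw":-1,"tx":2.5,"ty":0.3,"tz":0,"ax":0,"ay":0,"az":0}]' 60; done
```

```text
clock: 12.35
ee_pos: [0.5526, -0.2586, 0.0053]
tcp_rot: [[0.004, 0.145, 0.989], [-0.0, 0.989, -0.145], [-1.0, 0.0, 0.004]]
contact_force: [-3.7, 0.8, 13.4]
opening: -0.001

clock: 12.45
ee_pos: [0.5526, -0.2583, 0.0037]
tcp_rot: [[0.004, 0.145, 0.989], [-0.0, 0.989, -0.145], [-1.0, 0.0, 0.004]]
contact_force: [-2.3, 1.3, 13.6]
opening: -0.001
```

```bash
python3 -m handwheel '[{"claw":-1,"tx":2.5,"ty":0.3,"tz":0,"ax":0,"ay":0,"az":0}]' 60; echo;  python3 -m handwheel '[{"claw":-1,"tx":2.5,"ty":0.3,"tz":0,"ax":0,"ay":0,"az":0}]' 60;echo;  python3 -m handwheel '[{"claw":-1,"tx":2.5,"ty":0.3,"tz":0,"ax":0,"ay":0,"az":0}]' 60
```

```text
clock: 12.55
ee_pos: [0.5527, -0.2579, 0.0021]
tcp_rot: [[0.004, 0.145, 0.989], [-0.0, 0.989, -0.145], [-1.0, 0.0, 0.004]]
contact_force: [-3.0, 0.3, 12.1]
opening: -0.002

clock: 12.65
ee_pos: [0.5528, -0.2574, 0.0006]
tcp_rot: [[0.004, 0.145, 0.989], [-0.0, 0.989, -0.145], [-1.0, 0.0, 0.004]]
contact_force: [-2.9, 1.4, 14.8]
opening: -0.0

clock: 12.75
ee_pos: [0.5529, -0.257, -0.0009]
tcp_rot: [[0.004, 0.145, 0.989], [-0.0, 0.989, -0.145], [-1.0, 0.0, 0.004]]
contact_force: [-3.5, 1.5, 13.1]
opening: -0.002
```

```bash
python3 -m handwheel '[{"claw":-1,"tx":2.5,"ty":0.3,"tz":0,"ax":0,"ay":0,"az":0}]' 60; echo;  python3 -m handwheel '[{"claw":-1,"tx":2.5,"ty":0.3,"tz":0,"ax":0,"ay":0,"az":0}]' 60;echo;  python3 -m handwheel '[{"claw":-1,"tx":2.5,"ty":0.3,"tz":0,"ax":0,"ay":0,"az":0}]' 60
```

```text
clock: 12.85
ee_pos: [0.553, -0.2565, -0.0024]
tcp_rot: [[0.004, 0.145, 0.989], [-0.0, 0.989, -0.145], [-1.0, 0.0, 0.004]]
contact_force: [-3.5, 0.6, 14.8]
opening: -0.002

clock: 12.95
ee_pos: [0.5531, -0.2562, -0.0035]
tcp_rot: [[0.005, 0.146, 0.989], [-0.0, 0.989, -0.146], [-1.0, 0.0, 0.005]]
contact_force: [-4.6, 1.2, 20.7]
opening: -0.004

clock: 13.05
ee_pos: [0.5531, -0.2561, -0.0041]
tcp_rot: [[0.005, 0.146, 0.989], [-0.001, 0.989, -0.146], [-1.0, -0.0, 0.005]]
contact_force: [-5.6, 1.9, 25.7]
opening: 0.0
```

```bash
python3 -m handwheel '[{"claw":-1,"tx":2.5,"ty":0,"tz":0,"ax":0,"ay":0,"az":0}]' 60; echo
python3 -c "
from h import *
snap('wrist','w14');crop('w14',290,80,560,290,3,'w14c');snap('scene','s14');crop('s14',220,200,360,310,5,'s14c')"
```

```text
clock: 13.15
ee_pos: [0.5531, -0.2561, -0.0043]
tcp_rot: [[0.005, 0.146, 0.989], [-0.001, 0.989, -0.146], [-1.0, -0.001, 0.005]]
contact_force: [-5.9, 2.3, 26.3]
opening: -0.002
```

View pics/w14c.png

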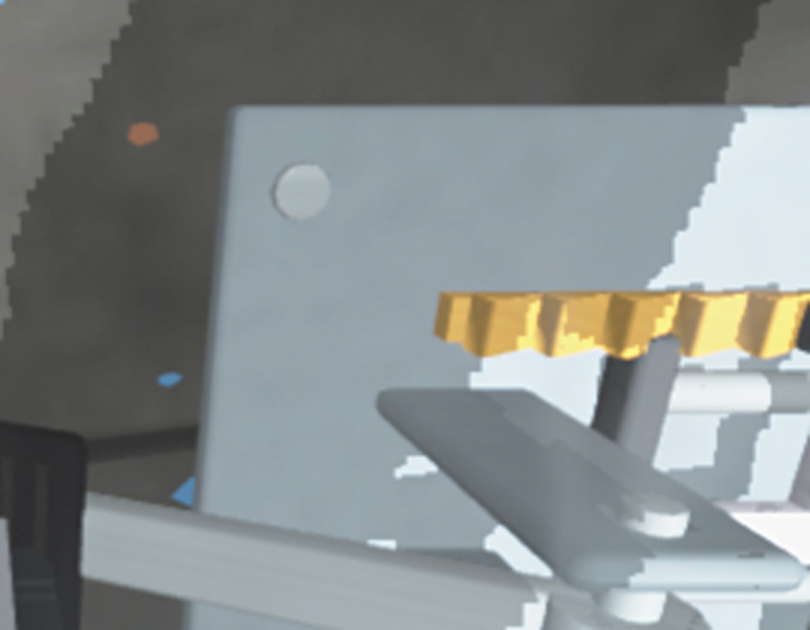

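View pics/s14c.png

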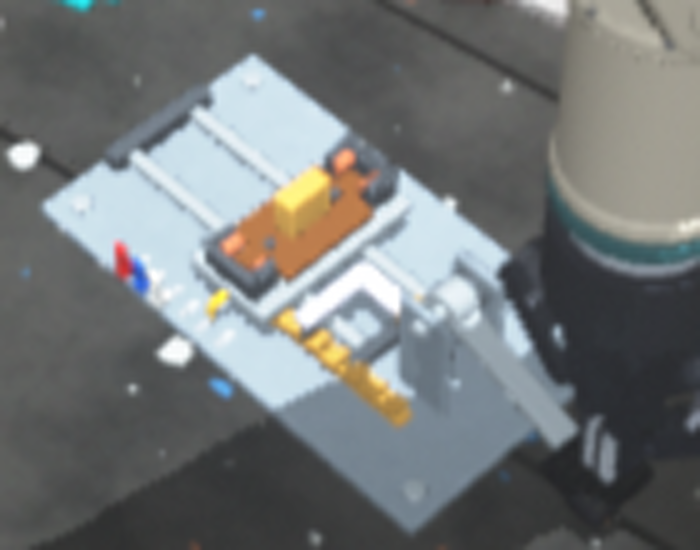

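```bash
cat >> h.py <<'E'
def pointer(fn):
    c=load(fn);im=c['img'].astype(int);r,g,b=im[...,0],im[...,1],im[...,2]
    # project expected region around jig front: x_j -0.05, z .02
    u0,v0=proj(c,[*(ex*.528+ey*(-.01)),.018]);u1,v1=proj(c,[*(ex*.528+ey*.075),.018])
    m=(r>150)&(g>110)&(b<110)&(r-b>90)
    Z=np.zeros_like(m);lo=lambda a,b_:(int(min(a,b_))-6,int(max(a,b_))+7)
    (a,b2),(d,e)=lo(u0,u1),lo(v0,v1)
    ys,xs=np.nonzero(m[d:e,a:b2]);P=[]
    for y,x in zip(ys+d,xs+a):
        q=E(c,(x,y),.018)
        if .515<q[0]<.534: P.append(q)
    P=np.array(P);print(fn,len(P),P.mean(0) if len(P) else None)
E
python3 -c "
from h import *
pointer('scene0');pointer('s13');pointer('s14')"
```

```text
scene0 1 [0.5284 0.0028]
s13 5 [0.5263 0.0032]
s14 6 [0.5249 0.0135]
```

```bash
python3 -m handwheel '[{"claw":-1,"tx":-10,"ty":0,"tz":0,"ax":0,"ay":0,"az":0},{"claw":-1,"tx":-18,"ty":0,"tz":0,"ax":0,"ay":0,"az":0},{"claw":-1,"tx":-18,"ty":0,"tz":0,"ax":0,"ay":0,"az":0},{"claw":-1,"tx":-16,"ty":0,"tz":0,"ax":0,"ay":0,"az":0},{"claw":-1,"tx":0,"ty":0,"tz":-4,"ax":0,"ay":0.004,"az":0},{"claw":-1,"tx":0,"ty":0,"tz":0,"ax":0,"ay":0,"az":0}]' 60; echo
python3 -c "
from h import *
delta([.5485,-.2565,.058],1.429);snap('wrist','w15');snap('scene','s15');crop('s15',220,200,360,310,5,'s15c');pointer('s15')"
```

```text
clock: 13.85
ee_pos: [0.5496, -0.2594, 0.0607]
tcp_rot: [[0.005, 0.149, 0.989], [-0.006, 0.989, -0.149], [-1.0, -0.005, 0.006]]
contact_force: [0.1, 1.1, -0.9]
opening: 0.001

t 13.85 pos [ 0.5496 -0.2594  0.0607] F [ 0.0773  1.0822 -0.907 ] op 0.0010457423423540075
tx ty tz [ 2.6639  2.7604 -1.518 ] rot [-0.0075  0.0056  0.0052]
s15 5 [0.525  0.0133]
```

View pics/s15c.png

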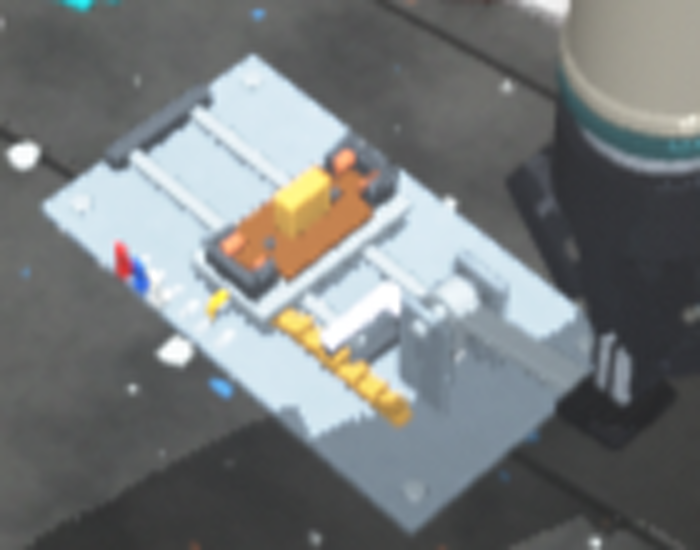

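View pics/w15.png

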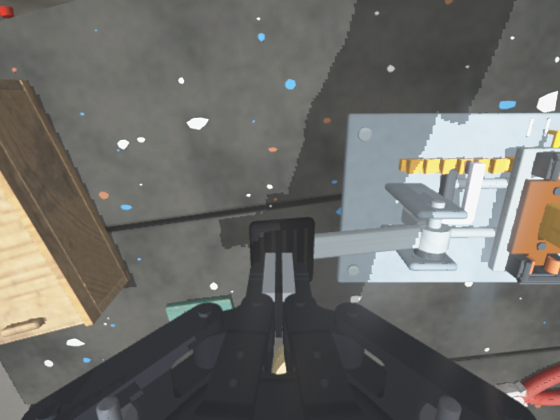

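```bash
python3 -m handwheel '[{"claw":-1,"tx":8,"ty":2.5,"tz":-1,"ax":-0.007,"ay":0.005,"az":0.005},{"claw":-1,"tx":8,"ty":0,"tz":0,"ax":0,"ay":0,"az":0},{"claw":-1,"tx":8,"ty":0,"tz":0,"ax":0,"ay":0,"az":0},{"claw":-1,"tx":8,"ty":0,"tz":0,"ax":0,"ay":0,"az":0},{"claw":-1,"tx":8,"ty":0,"tz":0,"ax":0,"ay":0,"az":0},{"claw":-1,"tx":8,"ty":0,"tz":0,"ax":0,"ay":0,"az":0},{"claw":-1,"tx":5,"ty":0,"tz":0,"ax":0,"ay":0,"az":0},{"claw":-1,"tx":3,"ty":0,"tz":0,"ax":0,"ay":0,"az":0}]' 60; echo
python3 -c "
from h import *
delta([.5485,-.2555,-.0035],1.429)"
```

```text
clock: 14.75
ee_pos: [0.5499, -0.2562, 0.0009]
tcp_rot: [[-0.001, 0.142, 0.99], [0.002, 0.99, -0.142], [-1.0, 0.001, -0.001]]
contact_force: [-1.1, 1.1, 13.9]
opening: -0.001

t 14.75 pos [ 0.5499 -0.2562  0.0009] F [-1.1239  1.0642 13.856 ] op -0.001360249346904575
tx ty tz [ 4.4395  0.4529 -1.4292] rot [-0.0004 -0.0007 -0.0015]
```

```bash
python3 -m handwheel '[{"claw":-1,"tx":2.5,"ty":0.3,"tz":0,"ax":0,"ay":0,"az":0},{"claw":-1,"tx":2.5,"ty":0.3,"tz":0,"ax":0,"ay":0,"az":0},{"claw":-1,"tx":2.5,"ty":0,"tz":0,"ax":0,"ay":0,"az":0}]' 60; echo;  python3 -m handwheel '[{"claw":-1,"tx":2.5,"ty":0,"tz":0,"ax":0,"ay":0,"az":0}]' 60;echo;  python3 -m handwheel '[{"claw":-1,"tx":2.5,"ty":0,"tz":0,"ax":0,"ay":0,"az":0}]' 60
```

```text
clock: 15.05
ee_pos: [0.5502, -0.2547, -0.0043]
tcp_rot: [[-0.001, 0.141, 0.99], [0.002, 0.99, -0.141], [-1.0, 0.002, -0.001]]
contact_force: [-7.0, 2.9, 30.7]
opening: -0.0

clock: 15.15
ee_pos: [0.5503, -0.2546, -0.0047]
tcp_rot: [[-0.001, 0.141, 0.99], [0.002, 0.99, -0.141], [-1.0, 0.002, -0.001]]
contact_force: [-7.4, 2.9, 31.6]
opening: 0.001

clock: 15.25
ee_pos: [0.5503, -0.2546, -0.0047]
tcp_rot: [[-0.001, 0.142, 0.99], [0.002, 0.99, -0.142], [-1.0, 0.002, -0.001]]
contact_force: [-7.4, 3.0, 31.9]
opening: -0.002
```

Same stop is felt at about -4.5 mm with 31 N. I'll check the carriage, then release.

```bash
python3 -c "
from h import *
snap('scene','s16');pointer('s16')"; python3 -m handwheel '[{"claw":-1,"tx":-10,"ty":0,"tz":0,"ax":0,"ay":0,"az":0},{"claw":-1,"tx":-18,"ty":0,"tz":0,"ax":0,"ay":0,"az":0},{"claw":-1,"tx":-18,"ty":0,"tz":0,"ax":0,"ay":0,"az":0},{"claw":-1,"tx":-16,"ty":0,"tz":0,"ax":0,"ay":0,"az":0},{"claw":-1,"tx":0,"ty":0,"tz":0,"ax":0,"ay":0,"az":0},{"claw":-1,"tx":0,"ty":0,"tz":0,"ax":0,"ay":0,"az":0}]' 60; echo
python3 -c "
from h import *
delta([.5485,-.2565,.058],1.429);snap('scene','s17');crop('s17',220,200,360,310,5,'s17c');pointer('s17')"
```

```text
s16 7 [0.5249 0.025 ]
clock: 15.9
ee_pos: [0.5498, -0.2577, 0.0569]
tcp_rot: [[-0.002, 0.144, 0.99], [-0.001, 0.99, -0.144], [-1.0, -0.002, -0.002]]
contact_force: [-0.8, -0.9, 0.6]
opening: 0.003

t 15.9 pos [ 0.5498 -0.2577  0.0569] F [-0.7966 -0.8546  0.5978] op 0.0032324700289985673
tx ty tz [-1.0934  1.0288 -1.4646] rot [-0.0024 -0.0017  0.0016]
s17 6 [0.5258 0.0253]
```

View pics/s17c.png

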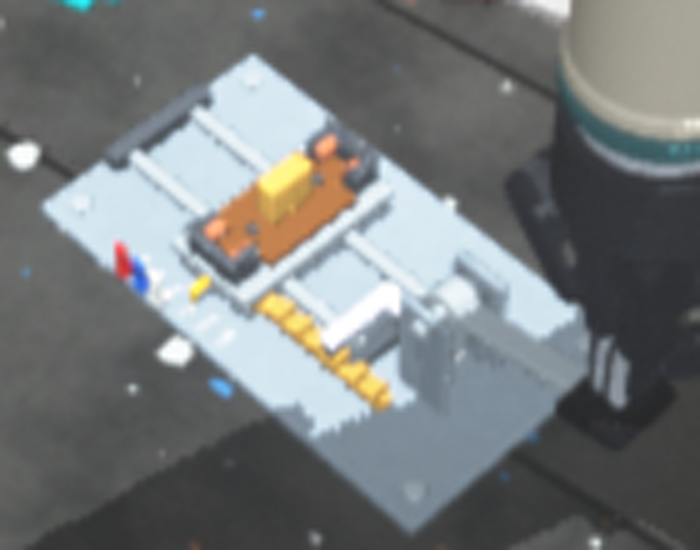

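```bash
python3 -m handwheel '[{"claw":-1,"tx":6,"ty":1,"tz":-1,"ax":-0.002,"ay":-0.002,"az":0.002},{"claw":-1,"tx":8,"ty":0,"tz":0,"ax":0,"ay":0,"az":0},{"claw":-1,"tx":8,"ty":0,"tz":0,"ax":0,"ay":0,"az":0},{"claw":-1,"tx":8,"ty":0,"tz":0,"ax":0,"ay":0,"az":0},{"claw":-1,"tx":8,"ty":0,"tz":0,"ax":0,"ay":0,"az":0},{"claw":-1,"tx":8,"ty":0,"tz":0,"ax":0,"ay":0,"az":0},{"claw":-1,"tx":4,"ty":0,"tz":0,"ax":0,"ay":0,"az":0},{"claw":-1,"tx":2,"ty":0,"tz":0,"ax":0,"ay":0,"az":0}]' 60; echo;  python3 -m handwheel '[{"claw":-1,"tx":2.5,"ty":0.3,"tz":0,"ax":0,"ay":0,"az":0},{"claw":-1,"tx":2.5,"ty":0.3,"tz":0,"ax":0,"ay":0,"az":0},{"claw":-1,"tx":2.5,"ty":0,"tz":0,"ax":0,"ay":0,"az":0}]' 60;echo;  python3 -m handwheel '[{"claw":-1,"tx":2.5,"ty":0,"tz":0,"ax":0,"ay":0,"az":0},{"claw":-1,"tx":2.5,"ty":0,"tz":0,"ax":0,"ay":0,"az":0}]' 60
```

```text
clock: 16.75
ee_pos: [0.5496, -0.2564, 0.0012]
tcp_rot: [[0.001, 0.142, 0.99], [0.001, 0.99, -0.142], [-1.0, 0.001, 0.001]]
contact_force: [-1.6, 1.3, 13.9]
opening: 0.004

clock: 17.05
ee_pos: [0.55, -0.2549, -0.0043]
tcp_rot: [[0.001, 0.142, 0.99], [0.002, 0.99, -0.142], [-1.0, 0.002, 0.001]]
contact_force: [-5.8, 2.8, 29.7]
opening: -0.002

clock: 17.25
ee_pos: [0.5501, -0.2548, -0.0049]
tcp_rot: [[0.002, 0.142, 0.99], [0.001, 0.99, -0.142], [-1.0, 0.001, 0.002]]
contact_force: [-6.4, 3.3, 31.6]
opening: -0.001
```

```bash
python3 -c "
from h import *
snap('scene','s18');pointer('s18')"; python3 -m handwheel '[{"claw":-1,"tx":-10,"ty":0,"tz":0,"ax":0,"ay":0,"az":0},{"claw":-1,"tx":-18,"ty":0,"tz":0,"ax":0,"ay":0,"az":0},{"claw":-1,"tx":-18,"ty":0,"tz":0,"ax":0,"ay":0,"az":0},{"claw":-1,"tx":-16,"ty":0,"tz":0,"ax":0,"ay":0,"az":0},{"claw":-1,"tx":0,"ty":0,"tz":0,"ax":0,"ay":0,"az":0},{"claw":-1,"tx":0,"ty":0,"tz":0,"ax":0,"ay":0,"az":0}]' 60; echo
python3 -c "
from h import *
delta([.5485,-.2565,.058],1.429);snap('scene','s19');crop('s19',220,200,360,310,5,'s19c');pointer('s19')"
```

```text
s18 5 [0.5251 0.0373]
clock: 17.9
ee_pos: [0.5488, -0.2582, 0.0565]
tcp_rot: [[0.001, 0.144, 0.99], [-0.002, 0.99, -0.144], [-1.0, -0.002, 0.001]]
contact_force: [-0.2, 0.0, -0.7]
opening: -0.0

t 17.9 pos [ 0.5488 -0.2582  0.0565] F [-0.1689  0.0031 -0.6812] op -0.00021549694884751632
tx ty tz [-1.5294  1.641  -0.5616] rot [-0.003   0.0014  0.002 ]
s19 5 [0.5251 0.0373]
```

View pics/s19c.png

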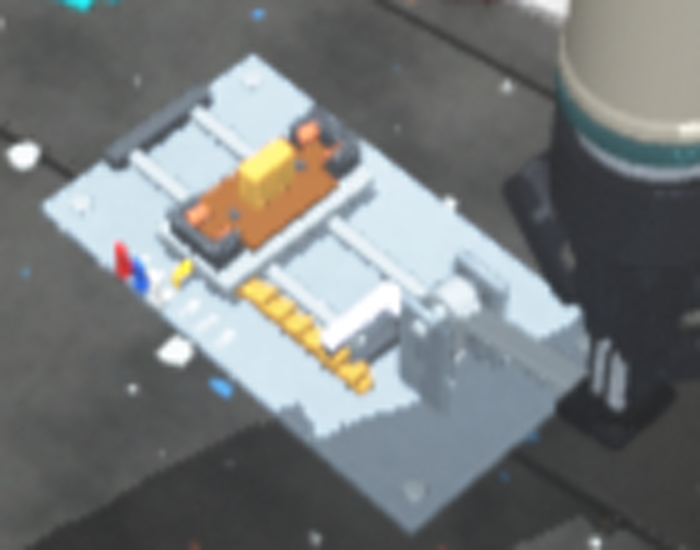

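```bash
python3 -m handwheel '[{"claw":-1,"tx":6,"ty":1.5,"tz":-0.5,"ax":-0.003,"ay":0.001,"az":0.002},{"claw":-1,"tx":8,"ty":0,"tz":0,"ax":0,"ay":0,"az":0},{"claw":-1,"tx":8,"ty":0,"tz":0,"ax":0,"ay":0,"az":0},{"claw":-1,"tx":8,"ty":0,"tz":0,"ax":0,"ay":0,"az":0},{"claw":-1,"tx":8,"ty":0,"tz":0,"ax":0,"ay":0,"az":0},{"claw":-1,"tx":8,"ty":0,"tz":0,"ax":0,"ay":0,"az":0},{"claw":-1,"tx":4,"ty":0,"tz":0,"ax":0,"ay":0,"az":0},{"claw":-1,"tx":2,"ty":0,"tz":0,"ax":0,"ay":0,"az":0}]' 60; echo;  python3 -m handwheel '[{"claw":-1,"tx":2.5,"ty":0.3,"tz":0,"ax":0,"ay":0,"az":0},{"claw":-1,"tx":2.5,"ty":0.3,"tz":0,"ax":0,"ay":0,"az":0},{"claw":-1,"tx":2.5,"ty":0,"tz":0,"ax":0,"ay":0,"az":0}]' 60;echo;  python3 -m handwheel '[{"claw":-1,"tx":2.5,"ty":0,"tz":0,"ax":0,"ay":0,"az":0},{"claw":-1,"tx":2.5,"ty":0,"tz":0,"ax":0,"ay":0,"az":0}]' 60
python3 -c "
from h import *
snap('scene','s20');pointer('s20')"
```

```text
clock: 18.75
ee_pos: [0.5489, -0.2562, 0.0006]
tcp_rot: [[-0.0, 0.141, 0.99], [0.001, 0.99, -0.141], [-1.0, 0.001, -0.001]]
contact_force: [-2.3, 1.2, 13.5]
opening: 0.002

clock: 19.05
ee_pos: [0.5493, -0.2549, -0.0046]
tcp_rot: [[-0.001, 0.141, 0.99], [0.001, 0.99, -0.141], [-1.0, 0.001, -0.001]]
contact_force: [-6.1, 3.1, 31.4]
opening: -0.002

clock: 19.25
ee_pos: [0.5493, -0.2548, -0.005]
tcp_rot: [[-0.001, 0.141, 0.99], [0.001, 0.99, -0.141], [-1.0, 0.001, -0.001]]
contact_force: [-6.6, 2.7, 33.0]
opening: 0.004
s20 3 [0.5286 0.0496]
```

```bash
python3 -m handwheel '[{"claw":-1,"tx":-10,"ty":0,"tz":0,"ax":0,"ay":0,"az":0},{"claw":-1,"tx":-18,"ty":0,"tz":0,"ax":0,"ay":0,"az":0},{"claw":-1,"tx":-18,"ty":0,"tz":0,"ax":0,"ay":0,"az":0},{"claw":-1,"tx":-16,"ty":0,"tz":0,"ax":0,"ay":0,"az":0},{"claw":-1,"tx":0,"ty":0,"tz":0,"ax":0,"ay":0,"az":0},{"claw":-1,"tx":0,"ty":0,"tz":0,"ax":0,"ay":0,"az":0}]' 60; echo
python3 -c "
from h import *
delta([.5485,-.2565,.058],1.429);snap('scene','s21');crop('s21',220,200,360,310,5,'s21c');pointer('s21')"
```

```text
clock: 19.9
ee_pos: [0.5482, -0.258, 0.0563]
tcp_rot: [[-0.002, 0.143, 0.99], [-0.002, 0.99, -0.143], [-1.0, -0.003, -0.002]]
contact_force: [0.5, -0.1, -1.5]
opening: 0.002

t 19.9 pos [ 0.5482 -0.258   0.0563] F [ 0.5443 -0.0507 -1.4915] op 0.0019246075700068332
tx ty tz [-1.6804  1.5257  0.0366] rot [-0.0016 -0.0017  0.0027]
s21 3 [0.5286 0.0496]
```

View pics/s21c.png

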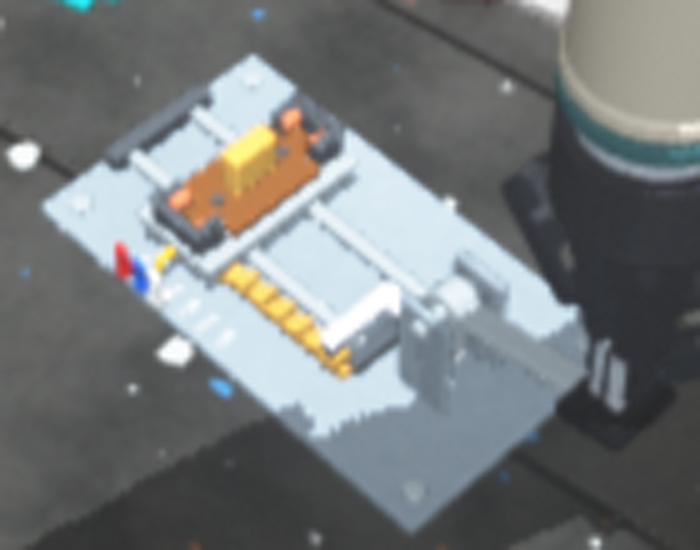

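```bash
python3 -m handwheel '[{"claw":-1,"tx":6,"ty":1.5,"tz":0,"ax":-0.002,"ay":-0.002,"az":0.003},{"claw":-1,"tx":8,"ty":0,"tz":0,"ax":0,"ay":0,"az":0},{"claw":-1,"tx":8,"ty":0,"tz":0,"ax":0,"ay":0,"az":0},{"claw":-1,"tx":8,"ty":0,"tz":0,"ax":0,"ay":0,"az":0},{"claw":-1,"tx":8,"ty":0,"tz":0,"ax":0,"ay":0,"az":0},{"claw":-1,"tx":8,"ty":0,"tz":0,"ax":0,"ay":0,"az":0},{"claw":-1,"tx":4,"ty":0,"tz":0,"ax":0,"ay":0,"az":0},{"claw":-1,"tx":2,"ty":0,"tz":0,"ax":0,"ay":0,"az":0}]' 60; echo;  python3 -m handwheel '[{"claw":-1,"tx":2.5,"ty":0.3,"tz":0,"ax":0,"ay":0,"az":0},{"claw":-1,"tx":2.5,"ty":0.3,"tz":0,"ax":0,"ay":0,"az":0},{"claw":-1,"tx":2.5,"ty":0,"tz":0,"ax":0,"ay":0,"az":0}]' 60;echo;  python3 -m handwheel '[{"claw":-1,"tx":2.5,"ty":0,"tz":0,"ax":0,"ay":0,"az":0},{"claw":-1,"tx":2.5,"ty":0,"tz":0,"ax":0,"ay":0,"az":0}]' 60
python3 -c "
from h import *
snap('scene','s22');pointer('s22')"
```

```text
clock: 20.75
ee_pos: [0.5489, -0.256, 0.0005]
tcp_rot: [[0.0, 0.141, 0.99], [0.002, 0.99, -0.141], [-1.0, 0.002, -0.0]]
contact_force: [-1.7, 0.5, 14.2]
opening: 0.002

clock: 21.05
ee_pos: [0.5493, -0.2547, -0.0045]
tcp_rot: [[0.0, 0.141, 0.99], [0.002, 0.99, -0.141], [-1.0, 0.002, 0.0]]
contact_force: [-6.3, 2.9, 31.3]
opening: 0.003

clock: 21.25
ee_pos: [0.5493, -0.2546, -0.0048]
tcp_rot: [[0.001, 0.141, 0.99], [0.002, 0.99, -0.141], [-1.0, 0.002, 0.0]]
contact_force: [-7.1, 2.6, 31.6]
opening: 0.002
s22 6 [0.5251 0.062 ]
```

Then I'll rise well clear and move above the jig for a final check.

```bash
python3 -m handwheel '[{"claw":-1,"tx":-10,"ty":0,"tz":0,"ax":0,"ay":0,"az":0},{"claw":-1,"tx":-18,"ty":0,"tz":0,"ax":0,"ay":0,"az":0},{"claw":-1,"tx":-25,"ty":0,"tz":0,"ax":0,"ay":0,"az":0},{"claw":-1,"tx":-40,"ty":0,"tz":0,"ax":0,"ay":0,"az":0},{"claw":-1,"tx":-40,"ty":0,"tz":0,"ax":0,"ay":0,"az":0},{"claw":-1,"tx":-20,"ty":40,"tz":-10,"ax":0,"ay":0,"az":0},{"claw":-1,"tx":0,"ty":45,"tz":-10,"ax":0,"ay":0,"az":0},{"claw":-1,"tx":0,"ty":45,"tz":-5,"ax":0,"ay":0,"az":0},{"claw":-1,"tx":0,"ty":30,"tz":0,"ax":0,"ay":0,"az":0},{"claw":-1,"tx":0,"ty":0,"tz":0,"ax":0,"ay":0,"az":0}]' 60; echo
python3 -c "
from h import *
w=snap('wrist','w23');snap('scene','s23');snap('side','d23');pointer('s23');crop('w23',200,80,460,275,3,'w23c');st()"
```

```text
clock: 22.3
ee_pos: [0.5446, -0.0931, 0.1447]
tcp_rot: [[-0.006, 0.149, 0.989], [-0.001, 0.989, -0.149], [-1.0, -0.001, -0.006]]
contact_force: [0.1, 0.5, -0.4]
opening: 0.007

s23 4 [0.5245 0.0611]
22.45 [ 0.5438 -0.1001  0.1448] [-0.0788  0.1736 -0.2742] 0.0018224667810436276
[[-0.0064  0.1573  0.9875]
 [-0.0048  0.9875 -0.1574]
 [-1.     -0.0057 -0.0056]]
```

View pics/w23.png

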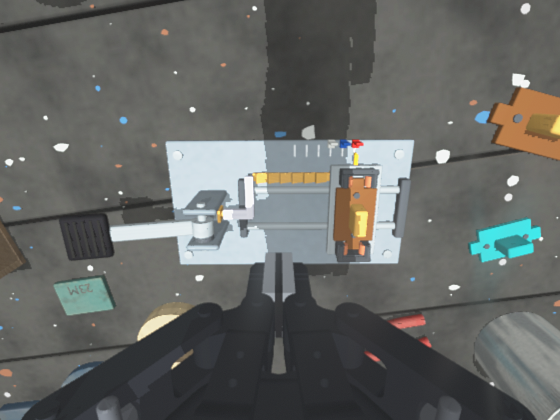

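View pics/w23c.png

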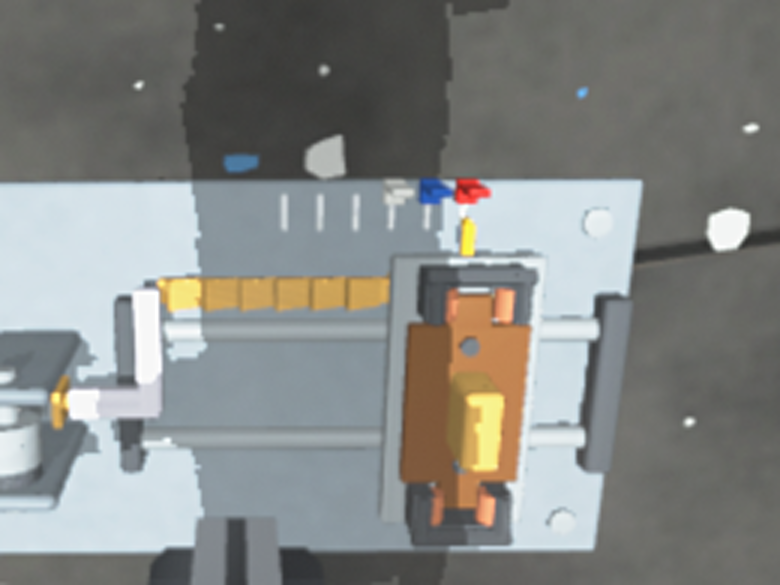

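View pics/s23.png

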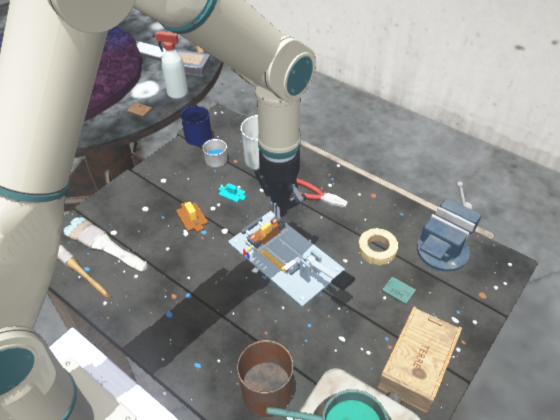

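```bash
python3 -m handwheel '[{"claw":-1,"tx":0,"ty":0,"tz":0,"ax":0,"ay":0,"az":0},{"claw":-1,"tx":0,"ty":0,"tz":0,"ax":0,"ay":0,"az":0}]' 60; echo
python3 -c "
from h import *
w=load('w23');f=lambda x,y:(200+x/3,80+y/3)
for n,p in dict(earF=(475,310),bodyFL=(430,350),bodyFR=(510,350),bodyBL=(420,460),bodyBR=(510,465),earB=(462,495)).items():
    u,v=map(int,f(*p)); z=[px(w,u+a,v+b)[2] for a in(-1,0,1) for b in(-1,0,1)]; print(n,np.median(z).round(4))
print('lines5/pointer y', E(w,f(466,213),.008),E(w,f(467,222),.0105),'line4',E(w,f(427,220),.008),'line0',E(w,f(284,220),.008))
for y in (222,238,250): print([px(w,x,y)[2].round(4) for x in (70,80,90,100)])
st()"
```

```text
clock: 22.65
ee_pos: [0.5429, -0.1039, 0.1436]
tcp_rot: [[-0.008, 0.162, 0.987], [-0.006, 0.987, -0.162], [-1.0, -0.008, -0.007]]
contact_force: [-0.7, 0.2, 0.3]
opening: -0.0

earF 0.0331
bodyFL 0.0324
bodyFR 0.0332
bodyBL 0.0327
bodyBR 0.0333
earB 0.0332
lines5/pointer y [0.5214 0.0634] [0.524  0.0634] line4 [0.5236 0.0504] line0 [0.5233 0.0021]
[np.float64(0.0896), np.float64(0.0884), np.float64(0.0875), np.float64(0.0862)]
[np.float64(0.0904), np.float64(0.0881), np.float64(0.0859), np.float64(0.0859)]
[np.float64(0.0902), np.float64(0.0894), np.float64(0.087), np.float64(0.0851)]
22.65 [ 0.5429 -0.1039  0.1436] [-0.6874  0.2141  0.3365] -0.00011198444673339284
[[-0.0084  0.1623  0.9867]
 [-0.0063  0.9867 -0.1624]
 [-0.9999 -0.0076 -0.0073]]
```

```bash
python3 -c "
from station import manip
print(manip.finish_job())"
```

```text
the job is handed in; nothing more can be done
None
```

The plate is clipped into the carriage, and five full lever strokes brought the yellow pointer to the red rider at line 5. I handed the job in at about 22.7 s of the 67 s. The station gives no verdict.

**Plate:** I took the smaller bronze plate and pressed it home; the push peaked at about 30 N. The last wrist picture shows the copper clips over both ears. The plate's top reads 32.4 to 33.3 mm above the bench at six spots, against about 32 mm expected when seated, so it is level within the camera error.

**Strokes:** Each stroke ran to the felt stop, with readings of about 26 to 33 N, and the lever came all the way back up each time. The scene camera showed about 12 mm of carriage travel per stroke, and about 10 mm on the first, as expected.

**Last checks:**
- **Pointer:** it is about 1 mm or less from line 5, and the red rider stands on that line.
- **Lever:** the paddle is back at its rest height of about 87 mm.
- **Surroundings:** nothing is touching the robot. The tape roll, pliers, pan and tile look unmoved in the last pictures, though I did not measure them.

**Disagreements and failures:**
- **TCP offset:** the reported TCP lay about 36 mm beyond the fingertips the cameras showed, so my first grasp closed above the block without moving anything. I used the camera heights after that.
- **Sideways overshoot:** the arm overshot by up to about 10 mm on fast moves; I corrected this before pressing the plate in.
- **Drift at the end:** the raised arm was still drifting by a few millimetres when I handed in, well clear of everything.

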